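Leak-test a batch of solenoid valves

ROBOT

A 6-joint arm with a two-finger parallel gripper is mounted at the origin on the work surface. World frame = base frame: x ahead of the robot, y to its left, z up, the work surface at z = 0. Lengths are in m, angles in rad, forces in N, time in s.
With the tool pointing down it reaches from about 0.325 to 0.875 m from the base axis. Payload 4.4 kg.
Tool frame: the origin (TCP) lies midway between the tips of the shut fingers; the grasp point (between the pads) lies 19 mm behind it; y points along the fingers, z is the direction in which the jaws open and shut, and the axes are right-handed (so a half turn about y gives the same grasp; the last joint's range is limited). The gripper opens to 85 mm and grips with 20 to 120 N. Pads are 22 mm wide; open, the fingers measure 114 mm over their backs; the gripper's body (76 mm by 85 mm) begins 54 mm behind the grasp point. The pads swing forward as they close: fully open they stand 13 mm farther back than shut.
Start: joints at [-1.466, 0.207, 1.542, -0, 1.393, -0.15], TCP at [0.145, -0.556, 0.231] pointing down, gripper open.
Joint ranges: [-2.73, 2.73], [-0.86, 2.22], [0.23, 2.46], [-1.11, 4.25], [0.08, 2.63], [-2.82, 2.82]. Speed limits (rad/s): [2.79, 2.79, 3.14, 3.14, 3.14, 3.14].

INTERFACE

Orientations are given as a rotation vector (axis times angle).
In Python, from station import r gives the robot as it stands.
- The arm moves only by the tool play_rows, never from a script. Its argument "rows" is a list of rows, each a list of 7 numbers: the shift along the world's x, y, z normalised to -1 to 1, where 1 is 150 mm, then the turn, a rotation vector about the world's x, y, z normalised to -1 to 1, where 1 is 45 degrees, then the closure in counts, from 0 (fully open) to 255 (shut). In form: [[dx, dy, dz, rx, ry, rz, jaw], ...]. A call has 1 to 12 rows; each row is the pose to reach, as a shift and turn from the pose commanded when the call began; what a row does not reach only later rows make up. A row lasts 1/8 s, in which the tool goes at most 62.5 mm and 10.7 degrees, less where a joint would pass 70% of its speed; a pose out of reach is approached as far as the arm can. A call with a number of a shift or a turn outside -1 to 1 is refused whole. A call with a gripper value outside its range is refused whole. The fingers move at their own pace and stop on an object; "squeeze" is the grip in N (left out, the last holds). Time passes only in rows, so rows that repeat a pose let the fingers close. It gives the time, the measured TCP pose, the force and the opening at its end, in the units of the state.
- r.read_state(): the state, without advancing time (a new reading comes with each control period).
- r.capture(name): name is "scene" or "top" or "wrist"; returns the picture (480x640x3 uint8, blue, green, red); there is no depth.
- r.camera_info(name): a dict with "intrinsics" (3x3 intrinsics, pixels), "view" (4x4, takes a point from world to camera coordinates); the wrist camera has in their place "mount" (4x4, takes a point from camera to tool coordinates, whose origin is the TCP and whose axes are the tool frame's). Camera axes: x right, y down, z forward; pixel columns grow to the right and rows downward; lengths in m; the calibration is good to about 2 mm. The wrist camera is an equidistant fisheye: a pixel r from the principal point sees the ray r / f radians off the axis. A picture is of the moment at which its call begins: read the wrist's pose just before it. camera_info takes no time and is no camera call.
- r.hand_in(): hands the job in, once; it reports no verdict.
Trained networks look in the newest picture that a camera, given by its name, has taken for a name from the list of things; names that differ only in an ending like _2 or _b are one class to them, and where a whole thing is asked for, a point or a joint stands for the part that bears it (a point fixed in the world has none). Each returns a list of dicts, best first, with "confidence" (0 to 1); they miss things now and then, are a little off and sometimes report something else, mostly with a low value. They report only what shows in the picture. A call takes as long as a camera call. They do not tell look-alikes from the thing itself.
- r.spot_in(target, camera): "centre" ([column, row] as shares, 0 to 1, of the picture: columns of its width, rows of its height, amid what is visible of it).
The state is a dict: "time_s": time; "joint_pos": joint angles; "qd": joint speeds; "tau": joint torques, N m; "ee_pos": TCP position; "ee_rot": TCP orientation; "contact_force": force on the tool from outside, world axes, zero at the start; "moment": the same for the moment, N m; "width": finger opening in m.
Only numpy, scipy, OpenCV 4.12 (cv2) and the standard library are available. Lean on these libraries where they do the work, as an engineer would, in place of code of your own. Each camera call takes 0.05 s, during which the arm holds its last target. There are 200 camera calls.

TASK

Leak-test every solenoid valve on the stock mat: stand each one upright in a slot of its own on the test bench, its brass foot flat on the slot's floor about midway along the jaws, and let go. With all of them standing in the slots, press the panel's three keys fully down one at a time: the largest, then the middle-sized, then the smallest; should a valve come out of its slot meanwhile, put it back before you go on. Then move all the valves to the pass tray, standing upright on its floor, and leave the other goods on the counter where they are.

Things in the scene. Friction and masses are not known exactly. Their poses are not given: they have to be found in the camera images.
- valve0_c (a point): centre of a solenoid valve (two or three are there; an absent one reads None), 35 mm above its underside: brass foot 60 (own x) x 36 (y) x 18 mm high; on it a black coil 30 x 30 mm, from 18 to 64 mm up, nut to 70 mm; a plug 20 mm wide on the coil's +x side, to 29 mm from the centre. z up. 0.24-0.42 kg. Pinch the coil across y (30 mm) above the foot. Stands on the mat at the start.
- valve1_c (a point): centre of a solenoid valve (two or three are there; an absent one reads None), 35 mm above its underside: brass foot 60 (own x) x 36 (y) x 18 mm high; on it a black coil 30 x 30 mm, from 18 to 64 mm up, nut to 70 mm; a plug 20 mm wide on the coil's +x side, to 29 mm from the centre. z up. 0.24-0.42 kg. Pinch the coil across y (30 mm) above the foot. Stands on the mat at the start.
- valve2_c (a point): centre of a solenoid valve (two or three are there; an absent one reads None), 35 mm above its underside: brass foot 60 (own x) x 36 (y) x 18 mm high; on it a black coil 30 x 30 mm, from 18 to 64 mm up, nut to 70 mm; a plug 20 mm wide on the coil's +x side, to 29 mm from the centre. z up. 0.24-0.42 kg. Pinch the coil across y (30 mm) above the foot. Stands on the mat at the start.
- slot0 (a point): centre of the floor of a slot of the test bench, 12 mm above the table. The slot runs along own x, 41 mm wide (y) between two jaws 8 mm thick, 20 mm high, 70 mm long; open to -x, a 20 mm high stop 42 mm along +x. A valve foot stands in it lengthwise, either way round. Three slots side by side, 85 mm apart.
- slot1 (a point): centre of the floor of a slot of the test bench, 12 mm above the table. The slot runs along own x, 41 mm wide (y) between two jaws 8 mm thick, 20 mm high, 70 mm long; open to -x, a 20 mm high stop 42 mm along +x. A valve foot stands in it lengthwise, either way round. Three slots side by side, 85 mm apart.
- slot2 (a point): centre of the floor of a slot of the test bench, 12 mm above the table. The slot runs along own x, 41 mm wide (y) between two jaws 8 mm thick, 20 mm high, 70 mm long; open to -x, a 20 mm high stop 42 mm along +x. A valve foot stands in it lengthwise, either way round. Three slots side by side, 85 mm apart.
- tray: aluminium pass tray, open on top, fixed: outside 270 (own x) x 130 mm (own y), 14 mm high, walls and floor 4 mm thick; origin at the centre of its underside. It stands on the other side of the bench from the stock mat.
- mat: brown cork stock mat 240 (own x) x 200 (own y) x 3 mm, fixed, on which the valves stand at the start (beside them a small brass reducer and a roll of tape, not part of the job); origin at the centre of its underside.
- panel: white key panel 95 (own x) x 230 (own y) x 30 mm behind the bench, fixed; its three keys stand in a row along y in any order, 58 mm or more apart; origin at the centre of its underside.
- key_big_top (a point): centre of the top face of the largest key of the key panel, a white plastic spring key of radius 20 mm on a black round collar on the panel (top of the panel 30 mm above the table); the top face is 52 mm above the table when the key is up.
- key_mid_top (a point): centre of the top face of the middle-sized key of the key panel, a white plastic spring key of radius 14.5 mm on a black round collar on the panel (top of the panel 30 mm above the table); the top face is 52 mm above the table when the key is up.
- key_small_top (a point): centre of the top face of the smallest key of the key panel, a white plastic spring key of radius 9.5 mm on a black round collar on the panel (top of the panel 30 mm above the table); the top face is 52 mm above the table when the key is up.
- key_big (a joint): travel of the largest key: 0 when up, 0.006 m when fully down, pressing straight down takes about 1.5 N to start and 5 N at the bottom, springs back; it counts as pressed beyond about 0.0042.
- key_mid (a joint): travel of the middle-sized key: 0 when up, 0.006 m when fully down, pressing straight down takes about 1.5 N to start and 5 N at the bottom, springs back; it counts as pressed beyond about 0.0042.
- key_small (a joint): travel of the smallest key: 0 when up, 0.006 m when fully down, pressing straight down takes about 1.5 N to start and 5 N at the bottom, springs back; it counts as pressed beyond about 0.0042.
- reducer: small brass reducer, 28 mm wide and 28 mm tall, standing on the mat near one edge: leave it alone; origin under its centre.
- tee: brass tee, 50 mm, lying on the counter: leave it alone; origin under its centre.
- ballvalve: steel ball valve 54 mm tall with a red lever to 100 mm, standing on the counter: leave it alone; origin under its centre.
- tape: white roll of thread tape 52 mm across, 14 mm high, lying flat on the mat near a corner: leave it alone; origin under its centre.
- gauge: pressure gauge 62 mm across lying on its back, 26 mm high: leave it alone; origin under its centre.
Things that resemble listed ones, but are neither listed nor needed, are in the scene too. Leave any green or turquoise look-alike of the part that bears valve0_c alone. What is shaped like the part that bears valve1_c but orange is not meant.

How it is judged:
By the outcome, as a careful person would: the job done as asked, in the order asked, and still so for the second after the job is handed in, with the robot touching nothing.
Of valve0, valve1, valve2 only 2 to 3 are there at a start; the rules pass over those that are not, and their reading is None.
At some moment in a run one of valve0, valve1, valve2 may be knocked a few centimetres aside while the robot is not near it.
Once in a run the grip may slacken for a moment while it holds something.
It also fails if it takes over 210 s, if anything falls off the work surface, if the arm or the gripper's body presses on something with over 40 N, if the wrist force passes 120 N, or if a joint passes its speed limit or range.

## Working session

There is one attempt and no reset: what is moved stays moved. The work goes in short steps, Python scripts to look and compute and a tool call to move; the robot and the scene stay as the last step left them, time stands still between calls to the robot, and variables do not carry over. Pictures are saved under pics/ and viewed, about 12 in all and at most 16, crops included, and the job is handed in when it is done.

Besides the shell and the picture viewer there is one more tool, called after "Emit:" by a JSON object that holds its "api" and its "payload". play_rows: Moves the arm, as the interface text tells. Its arguments: {"type":"object","properties":{"rows":{"type":"array"},"squeeze":{"type":"number"}},"required":["rows"]}

```bash
mkdir -p pics; cat > h.py <<'E'
import numpy as np, cv2
from scipy.spatial.transform import Rotation as R
from station import r
def cap(n,f):
    im=r.capture(n); cv2.imwrite('pics/'+f+'.png',im); return im
def ray(n,px):
    c=r.camera_info(n); K=np.array(c['intrinsics']); V=np.array(c['view'])
    d=np.linalg.inv(K)@[px[0],px[1],1.]
    return -V[:3,:3].T@V[:3,3], V[:3,:3].T@d
def at(n,px,z):
    o,d=ray(n,px); return o+d*(z-o[2])/d[2]
def wat(px,z,s):
    c=r.camera_info('wrist'); K=np.array(c['intrinsics']); M=np.array(c['mount'])
    v=np.array([(px[0]-K[0,2])/K[0,0],(px[1]-K[1,2])/K[1,1]]); t=np.linalg.norm(v)
    d=np.r_[np.sin(t)*v/max(t,1e-9),np.cos(t)]
    T=R.from_rotvec(s['ee_rot']).as_matrix(); d=T@M[:3,:3]@d; o=T@M[:3,3]+np.array(s['ee_pos'])
    return o+d*(z-o[2])/d[2]
def proj(n,p):
    c=r.camera_info(n); V=np.array(c['view']); q=np.array(c['intrinsics'])@(V[:3,:3]@p+V[:3,3]); return q[:2]/q[2]
E
python3 - <<'E'
from h import *
np.set_printoptions(precision=3,suppress=True)
cap('top','top0');cap('scene','scene0')
s=r.read_state();print(s)
Z=dict(valve0_c=.038,slot0=.012,tray=0,mat=0,panel=.03,key_big_top=.052,key_mid_top=.052,key_small_top=.052)
for t,z in Z.items():
    for n in ['top']:
        for d in r.spot_in(t,n)[:6]:
            px=np.array(d['centre'])*[640,480]; print(t,n,px,at(n,px,z),round(d['confidence'],2))
E
```

```text
{'time_s': 0.1, 'joint_pos': array([-1.466,  0.207,  1.543, -0.   ,  1.394, -0.15 ]), 'qd': array([-0.001, -0.003, -0.003, -0.002, -0.   , -0.   ]), 'tau': array([ -0.   , -38.409, -29.255,  -0.   ,   0.005,  -0.   ]), 'ee_pos': array([ 0.145, -0.556,  0.23 ]), 'ee_rot': array([-0.268,  2.087, -2.083]), 'contact_force': array([-0.591,  0.136, -0.615]), 'moment': array([-0.007, -0.018, -0.017]), 'width': 0.08543180611048592}
valve0_c top [160.384 193.92 ] [0.669 0.41  0.038] 0.85
valve0_c top [123.328 259.296] [0.513 0.491 0.038] 0.84
valve0_c top [169.92  267.792] [0.495 0.382 0.038] 0.64
slot0 top [318.208 278.88 ] [0.475 0.035 0.012] 0.7
slot0 top [351.296 212.976] [ 0.635 -0.042  0.012] 0.55
tray top [469.12  261.216] [ 0.524 -0.327  0.   ] 0.74
panel top [309.12  210.096] [0.637 0.059 0.03 ] 0.48
key_big_top top [311.296 209.184] [0.636 0.054 0.052] 0.77
key_mid_top top [339.776 208.32 ] [ 0.639 -0.013  0.052] 0.62
key_small_top top [371.776 212.304] [ 0.631 -0.087  0.052] 0.6
```

View pics/top0.png

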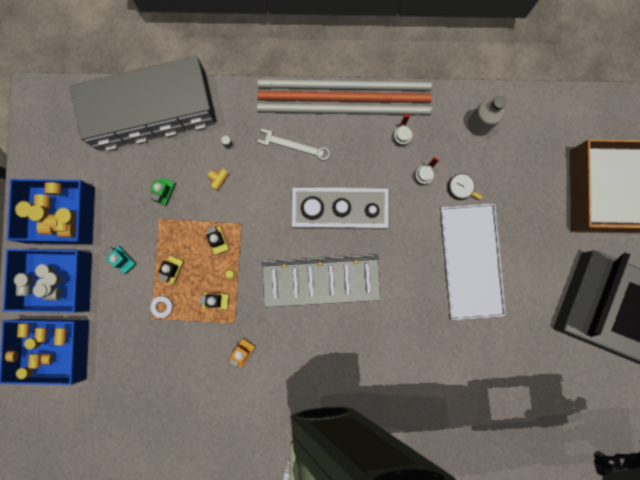

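View pics/scene0.png

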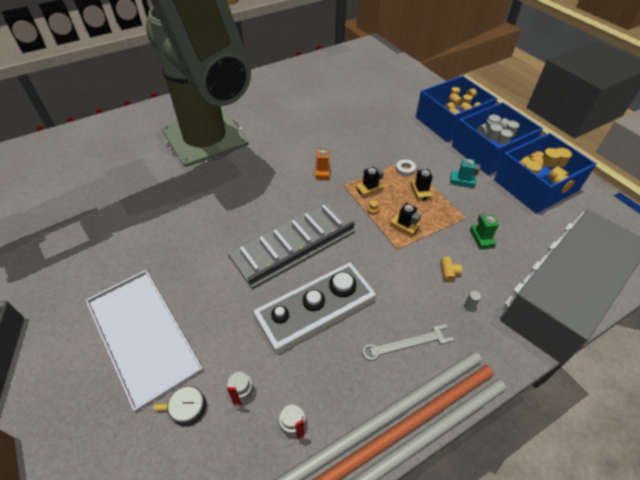

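Candidates for valves: green (160,191), turquoise (120,259) and orange (241,352) are look-alikes off the mat. The three black-coil, brass-foot ones on the mat are at (217,240), (170,270) and (214,300). I'll confirm this with one crop.

```bash
python3 - <<'E'
from h import *
np.set_printoptions(precision=3,suppress=True)
im=cv2.imread('pics/top0.png')
a=cv2.resize(im[205:335,100:260],None,fx=5,fy=5,interpolation=cv2.INTER_CUBIC)[:600]
b=im[180:315,255:385]
cv2.imwrite('pics/cropA.png',cv2.resize(im[210:330,140:260],None,fx=5,fy=5,interpolation=cv2.INTER_CUBIC))
cv2.imwrite('pics/cropB.png',cv2.resize(b,None,fx=4.4,fy=4.4,interpolation=cv2.INTER_CUBIC))
for p,z in [((217,240),.07),((170,269),.07),((213,300),.07)]: print(at('top',p,z))
print(r.camera_info('wrist'))
hsv=cv2.cvtColor(im,cv2.COLOR_BGR2HSV)
for (x,y) in [(222,246),(176,262),(222,302),(230,273),(200,250)]: print(hsv[y,x])
E
```

```text
[0.559 0.268 0.07 ]
[0.491 0.373 0.07 ]
[0.422 0.273 0.07 ]
{'intrinsics': array([[371.648,   0.   , 317.046],
       [  0.   , 371.648, 240.077],
       [  0.   ,   0.   ,   1.   ]]), 'mount': array([[-0.001,  0.956,  0.295, -0.076],
       [ 0.   , -0.295,  0.956, -0.143],
       [ 1.   ,  0.001,  0.   ,  0.001],
       [ 0.   ,  0.   ,  0.   ,  1.   ]])}
[ 27 145 186]
[ 30 138 191]
[ 29 143 184]
[ 30 133 194]
[ 14 144 183]
```

View pics/cropA.png

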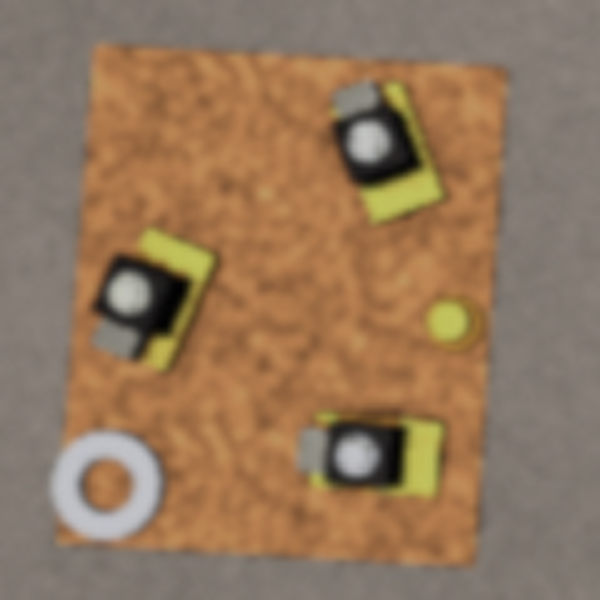

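View pics/cropB.png

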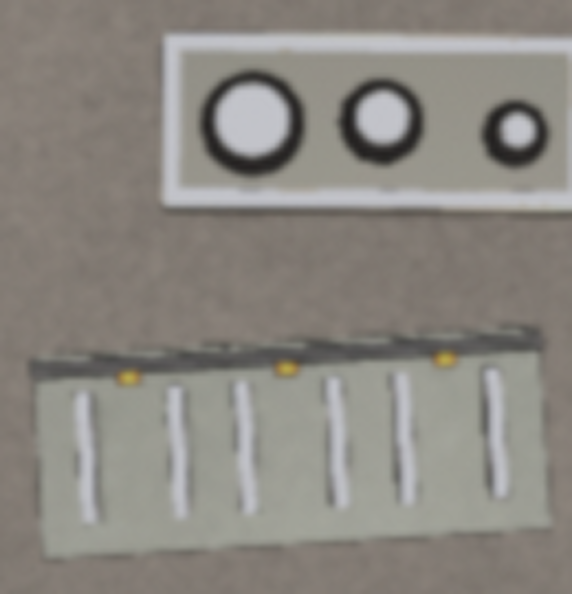

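The crop shows three genuine valves on the mat: nuts at crop (369,142), (130,293) and (356,456). The slots are three jaw pairs with the stop on the far (+x) side. The keys run big, middle, small from left to right.

```bash
python3 - <<'E'
from h import *
np.set_printoptions(precision=4,suppress=True)
A=lambda u,v:((u+.5)/5-.5+140,(v+.5)/5-.5+210)
B=lambda u,v:((u+.5)/4.4-.5+255,(v+.5)/4.4-.5+180)
yaw=lambda a,b:np.degrees(np.arctan2(b[1]-a[1],b[0]-a[0]))
for n,c,e in [('A',(369,142),((442,198),(400,82))),('B',(130,293),((215,255),(170,370))),('C',(356,456),((437,496),(312,488)))]:
    print(n,at('top',A(*c),.073),yaw(at('top',A(*e[0]),.021),at('top',A(*e[1]),.021)))
J=[((83,392),(92,522)),((176,388),(182,516)),((241,382),(250,514)),((334,378),(343,506)),((400,374),(407,504)),((492,369),(501,496))]
P=[[at('top',B(*q),.032) for q in j] for j in J]
for i in (0,2,4): print('slot',np.mean(P[i]+P[i+1],axis=0),yaw(P[i][1],P[i][0]),yaw(P[i+1][1],P[i+1][0]))
for k in [(252,121),(381,118),(517,131)]: print('key',at('top',B(*k),.052))
for t in [(442,207),(494,204),(505,317),(452,320)]: print('tray',at('top',t,.014))
print(R.from_rotvec(r.read_state()['ee_rot']).as_matrix())
E
```

```text
A [0.563  0.2758 0.073 ] 21.32535567114414
B [0.4922 0.3826 0.073 ] 160.4191731865209
C [0.42   0.2776 0.073 ] 87.28480620911212
slot [0.4642 0.1127 0.032 ] 5.194573444151853 3.77305811056401
slot [0.4706 0.0284 0.032 ] 4.885324757472575 4.859950016910527
slot [ 0.4769 -0.0556  0.032 ] 3.816694033708142 4.641855036769617
key [0.641  0.0524 0.052 ]
key [ 0.6437 -0.0159  0.052 ]
key [ 0.638  -0.0879  0.052 ]
tray [ 0.6522 -0.2586  0.014 ]
tray [ 0.6615 -0.3831  0.014 ]
tray [ 0.3926 -0.4077  0.014 ]
tray [ 0.3835 -0.2825  0.014 ]
[[-0.9674 -0.      0.2531]
 [-0.2531  0.     -0.9674]
 [ 0.     -1.     -0.    ]]
```

Emit:
{"api": "play_rows", "payload": {"rows": [[0.46, 0.92, 0, 0, 0, 0, 40], [0.46, 0.92, 0, 0, 0, 0, 40], [0.46, 0.92, 0, 0, 0, 0, 40]], "squeeze": 40}}

```text
time_s: 0.88
ee_pos: [0.2154, -0.4156, 0.231]
ee_rot: [-0.269, 2.085, -2.083]
contact_force: [0.3, -0.9, -0.2]
width: 0.0721
```

Emit:
{"api": "play_rows", "payload": {"rows": [[0.46, 0.92, 0, 0, 0, 0, 40], [0.46, 0.92, 0, 0, 0, 0, 40], [0.46, 0.92, 0, 0, 0, 0, 40]]}}

```text
time_s: 1.25
ee_pos: [0.2842, -0.2777, 0.2313]
ee_rot: [-0.27, 2.084, -2.083]
contact_force: [-0.7, 0.3, -0.2]
width: 0.0718
```

Emit:
{"api": "play_rows", "payload": {"rows": [[0.46, 0.92, 0, 0, 0, 0, 40], [0.46, 0.92, 0, 0, 0, 0, 40], [0.46, 0.92, 0, 0, 0, 0, 40]]}}

```text
time_s: 1.62
ee_pos: [0.3532, -0.1398, 0.2316]
ee_rot: [-0.27, 2.083, -2.083]
contact_force: [-0.5, 0.2, 0.1]
width: 0.0724
```

Emit:
{"api": "play_rows", "payload": {"rows": [[0.46, 0.92, 0, 0, 0, 0, 40], [0.46, 0.92, 0, 0, 0, 0, 40], [0.46, 0.92, 0, 0, 0, 0, 40]]}}

```text
time_s: 2.0
ee_pos: [0.4223, -0.0016, 0.2317]
ee_rot: [-0.27, 2.083, -2.083]
contact_force: [-0.4, -0.1, -1.2]
width: 0.0719
```

Emit:
{"api": "play_rows", "payload": {"rows": [[0.46, 0.92, 0, 0, 0, 0, 40], [0.46, 0.92, 0, 0, 0, 0, 40], [0.46, 0.92, 0, 0, 0, 0, 40]]}}

```text
time_s: 2.38
ee_pos: [0.4914, 0.1366, 0.2315]
ee_rot: [-0.27, 2.083, -2.083]
contact_force: [0.1, -0.5, -0.5]
width: 0.0721
```

Emit:
{"api": "play_rows", "payload": {"rows": [[0.46, 0.92, -0.4, 0, 0, 0.147, 40], [0.46, 0.92, -0.4, 0, 0, 0.147, 40], [0.46, 0.92, -0.4, 0, 0, 0.147, 40], [0.46, 0.92, -0.4, 0, 0, 0.147, 40]]}}

```text
time_s: 2.88
ee_pos: [0.5588, 0.2736, 0.1689]
ee_rot: [-0.386, 2.018, -2.018]
contact_force: [-0.9, 0.0, -0.4]
width: 0.072
```

```bash
cat >> h.py <<'E'
def head(s):
    T=R.from_rotvec(s['ee_rot']).as_matrix(); return np.degrees(np.arctan2(-T[1,0],-T[0,0]))
def nuts(im,cx=None):
    "bright round nuts seen"
E
python3 - <<'E'
from h import *
np.set_printoptions(precision=4,suppress=True)
s=r.read_state(); print(s['ee_pos'],head(s)); cap('wrist','w1'); cap('top','top1')
for d in r.spot_in('valve0_c','wrist')[:4]:
    px=np.array(d['centre'])*[640,480]; print(px,wat(px,.045,s),d['confidence'])
E
```

```text
[0.5588 0.2736 0.1689] 21.450051155653696
[ 61.312 177.792] [0.5251 0.4936 0.045 ] 0.96
[206.976  25.392] [0.6757 0.404  0.045 ] 0.88
[169.216 249.12 ] [0.5029 0.3773 0.045 ] 0.69
```

View pics/w1.png

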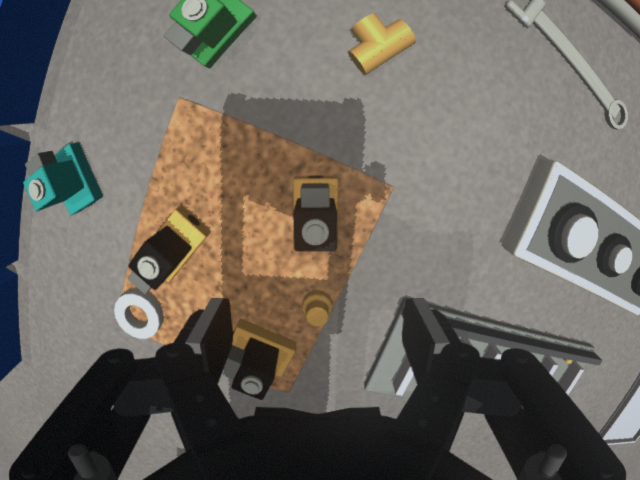

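The wrist view shows valve A's nut at (316,233), with its foot edges parallel to the image columns, so the yaw is right. B is at (150,267) and C is at (252,383).

```bash
python3 - <<'E'
from h import *
np.set_printoptions(precision=4,suppress=True)
s=r.read_state()
for p,z in [((316,233),.073),((149,268),.073),((252,384),.073),((294,179),.021),((338,179),.021)]: print(wat(p,z,s))
print((at('top',(0,0),0)))
h=np.radians(21.4); f=wat((316,179),.021,s); print('foot-based centre',f-[.03*np.cos(h),.03*np.sin(h),0])
E
```

```text
[0.5659 0.273  0.073 ]
[0.4954 0.3799 0.073 ]
[0.4257 0.2754 0.073 ]
[0.5872 0.3001 0.021 ]
[0.5998 0.2676 0.021 ]
[1.154  0.8349 0.    ]
foot-based centre [0.5655 0.2729 0.021 ]
```

Emit:
{"api": "play_rows", "payload": {"rows": [[0.04, 0, -0.4, 0, 0, 0, 40], [0.04, 0, -0.8, 0, 0, 0, 40], [0.04, 0, -0.93, 0, 0, 0, 40], [0.04, 0, -0.93, 0, 0, 0, 255], [0.04, 0, -0.93, 0, 0, 0, 255], [0.04, 0, -0.93, 0, 0, 0, 255], [0.04, 0, -0.93, 0, 0, 0, 255], [0.04, 0, -0.93, 0, 0, 0, 255]], "squeeze": 60}}

```text
time_s: 4.03
ee_pos: [0.5682, 0.2732, 0.0357]
ee_rot: [-0.372, 2.017, -2.014]
contact_force: [-1.0, 2.3, 6.5]
width: 0.0291
```

Emit:
{"api": "play_rows", "payload": {"rows": [[0, 0, 0.3, 0, 0, 0, 255], [0, 0, 0.6, 0, 0, 0, 255], [0, 0, 0.9, 0, 0, 0, 255]]}}

```text
time_s: 4.4
ee_pos: [0.5652, 0.2713, 0.1684]
ee_rot: [-0.379, 2.018, -2.019]
contact_force: [1.1, 0.9, -3.8]
width: 0.0292
```

Emit:
{"api": "play_rows", "payload": {"rows": [[-0.1, -0.35, 0, 0, 0, -0.19, 255], [-0.2, -0.73, 0, 0, 0, -0.377, 255], [-0.3, -1, 0, 0, 0, -0.377, 255]]}}

```text
time_s: 4.78
ee_pos: [0.5196, 0.1194, 0.1673]
ee_rot: [-0.08, 2.182, -2.185]
contact_force: [0.7, -0.5, -2.8]
width: 0.0294
```

Emit:
{"api": "play_rows", "payload": {"rows": [[-0.15, -0.4, 0, 0, 0, 0, 255], [-0.29, -0.8, 0, 0, 0, 0, 255], [-0.29, -1, 0, 0, 0, 0, 255], [-0.29, -1, 0, 0, 0, 0, 255]]}}

```text
time_s: 5.28
ee_pos: [0.4767, -0.0308, 0.1675]
ee_rot: [-0.076, 2.183, -2.186]
contact_force: [-0.3, 0.1, -4.9]
width: 0.0288
```

```bash
python3 - <<'E'
from h import *
s=r.read_state(); print(s['ee_pos'],head(s)); cap('wrist','w2')
E
```

```text
[ 0.47671716 -0.03077258  0.16748341] 4.075159995401038
```

View pics/w2.png

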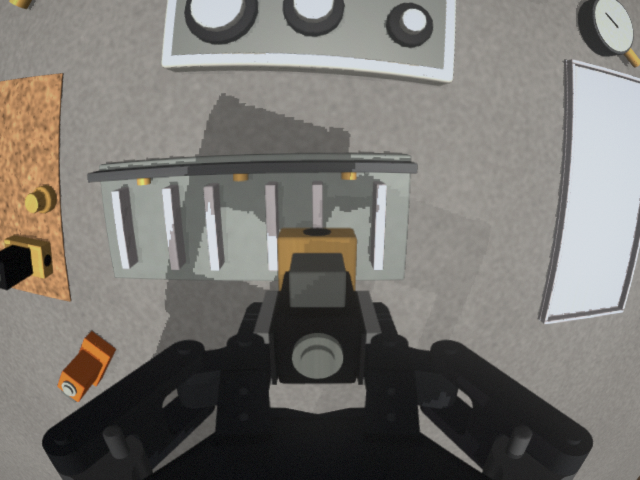

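The wrist view shows the valve held straight, with its nut at (317,355). The far ends of the jaw tops are at x = 118, 167, 210, 270, 317 and 380, y≈188.

```bash
python3 - <<'E'
from h import *
np.set_printoptions(precision=4,suppress=True)
s=r.read_state(); u=[(118,191),(167,189),(210,187),(270,186),(317,186),(380,186)]; l=[(126,269),(174,269),(213,269),(272,269),None,(375,268)]
U=[wat(p,.032,s) for p in u]; L=[wat(p,.032,s) if p else None for p in l]
for i in range(6): print(U[i],L[i], None if L[i] is None else np.degrees(np.arctan2(*(U[i]-L[i])[1::-1])))
a=np.radians(4.5)
for i in (0,2,4): print('slot',(U[i]+U[i+1])/2-.035*np.array([np.cos(a),np.sin(a),0]))
print('nut',wat((317,355),s['ee_pos'][2]+.0385,s), 'footfront',wat((316,231),.149,s))
E
```

```text
[0.4984 0.1378 0.032 ] [0.4287 0.1355 0.032 ] 1.8609395979098347
[0.5016 0.0914 0.032 ] [0.4334 0.0878 0.032 ] 2.999568436746949
[0.5047 0.0548 0.032 ] [0.4366 0.0528 0.032 ] 1.7502790915575457
[0.508  0.0076 0.032 ] [0.4408 0.0034 0.032 ] 3.5919394758668584
[ 0.5103 -0.0279  0.032 ] None None
[ 0.5142 -0.0757  0.032 ] [ 0.4476 -0.0796  0.032 ] 3.3258350709070665
slot [0.4651 0.1118 0.032 ]
slot [0.4714 0.0285 0.032 ]
slot [ 0.4774 -0.0546  0.032 ]
nut [ 0.4808 -0.03    0.2058] footfront [ 0.5079 -0.0276  0.149 ]
```

Emit:
{"api": "play_rows", "payload": {"rows": [[0, -0.165, 0, 0, 0, 0, 255], [0, -0.165, 0, 0, 0, 0, 255], [0, -0.165, -0.35, 0, 0, 0, 255], [0, -0.165, -0.6, 0, 0, 0, 255], [0, -0.165, -0.7, 0, 0, 0, 255], [0, -0.165, -0.76, 0, 0, 0, 255], [0, -0.165, -0.79, 0, 0, 0, 255], [0, -0.165, -0.79, 0, 0, 0, 255]]}}

```text
time_s: 6.32
ee_pos: [0.4788, -0.0533, 0.0624]
ee_rot: [-0.091, 2.181, -2.183]
contact_force: [-39.2, 2.4, 95.0]
width: 0.0292
```

Emit:
{"api": "play_rows", "payload": {"rows": [[0, 0, 0.1, 0, 0, 0, 255], [0, 0, 0.25, 0, 0, 0, 255], [0, 0, 0.25, 0, 0, 0, 255]]}}

```text
time_s: 6.7
ee_pos: [0.4795, -0.0529, 0.0881]
ee_rot: [-0.077, 2.178, -2.182]
contact_force: [0.6, -0.0, -3.7]
width: 0.0293
```

```bash
python3 - <<'E'
from h import *
s=r.read_state(); print(s['ee_pos'],head(s),s['contact_force'],s['width']); cap('wrist','w3')
E
```

```text
[ 0.47948014 -0.05290979  0.08813944] 4.36820765305667 [ 6.30815287e-01 -1.50123591e-03 -3.67128541e+00] 0.029308142592610102
```

View pics/w3.png

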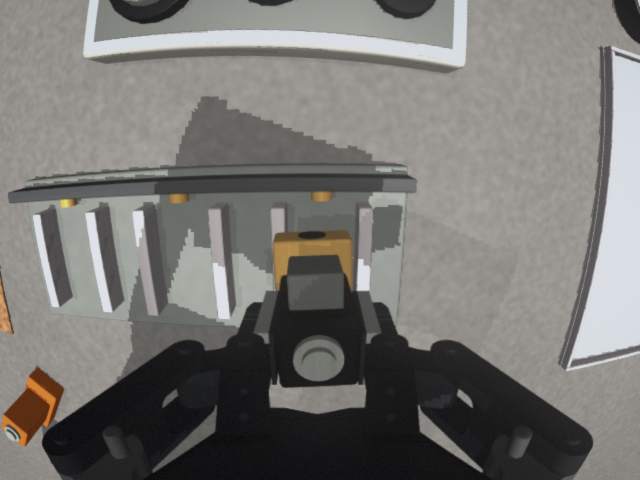

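```bash
python3 - <<'E'
from h import *
np.set_printoptions(precision=4,suppress=True)
s=r.read_state(); a=np.radians(4.3); e=np.array([-np.sin(a),np.cos(a),0]);f=np.array([np.cos(a),np.sin(a),0])
for n,p,z in [('J5',(279,209),.032),('J6',(364,208),.032),('J4far',(218,209),.032),('J4near',(222,318),.032),('FL',(273,235),.076),('FR',(352,232),.076),('F',(313,233),.076),('nut',(317,357),.1265)]:
    q=wat(p,z,s); print(n,q,'along',q@f,'lat',q@e)
u=wat((352,232),.076,s)-wat((273,235),.076,s); print(np.degrees(np.arctan2(u[0],-u[1])), np.linalg.norm(u))
E
```

```text
J5 [ 0.51   -0.0305  0.032 ] along 0.5062847147199475 lat -0.06863387058341823
J6 [ 0.5141 -0.0766  0.032 ] along 0.5069439842790554 lat -0.11496198337058536
J4far [0.5077 0.0038 0.032 ] along 0.5065934096355185 lat -0.0343204122162357
J4near [0.4393 0.0022 0.032 ] along 0.43821256993243457 lat -0.030770773308465782
FL [ 0.5082 -0.0323  0.076 ] along 0.5043274417442405 lat -0.07030456349403773
FR [ 0.5121 -0.0661  0.076 ] along 0.5057160836075234 lat -0.1043591345199348
F [ 0.5104 -0.0495  0.076 ] along 0.5052355325623372 lat -0.08758774003776955
nut [ 0.4822 -0.0533  0.1265] along 0.47683347794624 lat -0.08931778240142296
6.635054041879574 0.03408287156303486
```

Emit:
{"api": "play_rows", "payload": {"rows": [[-0.02, -0.018, 0, 0, 0, -0.062, 255], [-0.02, -0.018, 0, 0, 0, -0.062, 255], [-0.02, -0.018, 0, 0, 0, -0.062, 255], [-0.02, -0.018, -0.04, 0, 0, -0.062, 255], [-0.02, -0.018, -0.04, 0, 0, -0.062, 255]]}}

```text
time_s: 7.38
ee_pos: [0.4733, -0.0555, 0.0789]
ee_rot: [-0.031, 2.21, -2.208]
contact_force: [-0.2, 0.2, -4.6]
width: 0.0293
```

```bash
python3 - <<'E'
from h import *
s=r.read_state(); print(s['ee_pos'],head(s),s['contact_force'],s['width']); im=cap('wrist','w4')
cv2.imwrite('pics/w4c.png',cv2.resize(im[180:330,200:420],None,fx=3.6,fy=3.6,interpolation=cv2.INTER_CUBIC))
E
```

```text
[ 0.47327378 -0.05547685  0.07888558] 1.5270649654060693 [-0.17631496  0.22167491 -4.60727356] 0.029317041170118397
```

View pics/w4c.png

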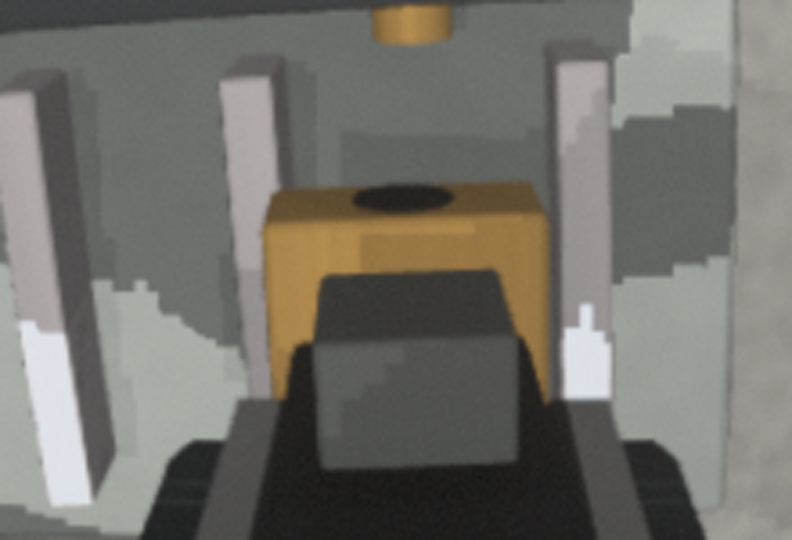

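Crop: the foot's front-bottom edge is centred at 401, while the slot mid is at 414 (about 7 px/mm). The foot is therefore about 2.7 mm too far left and 1.5° clockwise.

Emit:
{"api": "play_rows", "payload": {"rows": [[-0.01, -0.019, 0, 0, 0, 0.035, 255], [-0.01, -0.019, 0, 0, 0, 0.035, 255], [-0.01, -0.019, 0, 0, 0, 0.035, 255], [-0.01, -0.019, -0.06, 0, 0, 0.035, 255], [-0.01, -0.019, -0.12, 0, 0, 0.035, 255], [-0.01, -0.019, -0.15, 0, 0, 0.035, 255]]}}

```text
time_s: 8.18
ee_pos: [0.4716, -0.0583, 0.0561]
ee_rot: [-0.061, 2.196, -2.194]
contact_force: [-0.2, -0.6, -4.3]
width: 0.0293
```

In the slot with no contact force; lower to the floor.

Emit:
{"api": "play_rows", "payload": {"rows": [[0, 0, -0.05, 0, 0, 0, 255], [0, 0, -0.08, 0, 0, 0, 255], [0, 0, -0.085, 0, 0, 0, 255], [0, 0, -0.085, 0, 0, 0, 255]]}}

```text
time_s: 8.68
ee_pos: [0.4727, -0.0587, 0.0446]
ee_rot: [-0.059, 2.194, -2.194]
contact_force: [-0.3, -0.1, -4.2]
width: 0.029
```

Emit:
{"api": "play_rows", "payload": {"rows": [[0, 0, -0.012, 0, 0, 0, 255], [0, 0, -0.018, 0, 0, 0, 255], [0, 0, -0.022, 0, 0, 0, 255]]}}

```text
time_s: 9.05
ee_pos: [0.4729, -0.0586, 0.0442]
ee_rot: [-0.06, 2.194, -2.194]
contact_force: [-11.8, 3.7, 24.6]
width: 0.0296
```

Emit:
{"api": "play_rows", "payload": {"rows": [[0, 0, 0.015, 0, 0, 0, 80], [0, 0, 0.015, 0, 0, 0, 80], [0, 0, 0.015, 0, 0, 0, 80], [0, 0, 0.3, 0, 0, 0, 80], [0, 0, 0.7, 0, 0, 0, 80], [0, 0, 0.9, 0, 0, 0, 80]]}}

```text
time_s: 9.8
ee_pos: [0.4742, -0.0592, 0.1795]
ee_rot: [-0.054, 2.19, -2.193]
contact_force: [0.7, -0.5, -1.0]
width: 0.0585
```

```bash
cat >> h.py <<'E'
def nutfind(im,p,z,cam='top'):
    "refine nut near world p: mean of bright low-sat pixels in small window"
    u=proj(cam,np.r_[p[:2],z]); x,y=np.round(u).astype(int); w=im[y-10:y+11,x-10:x+11]
    h=cv2.cvtColor(w,cv2.COLOR_BGR2HSV); return u
E
python3 - <<'E'
from h import *
s=r.read_state(); print(s['ee_pos'],head(s),s['contact_force'],s['width']); im=cap('top','top2');w=cap('wrist','w5')
a=cv2.resize(im[205:335,130:400],None,fx=2.9,fy=2.3)[:,:780]
b=cv2.resize(w,(400,300)); c=np.zeros((599,780,3),np.uint8); c[:299]=a[:299]; c[299:599,:400]=b
cv2.imwrite('pics/m5.png',c)
E
```

```text
[ 0.47424838 -0.0591526   0.17947839] 3.089884258861883 [ 0.74466998 -0.53741056 -0.99740804] 0.05851941301888892
```

View pics/m5.png

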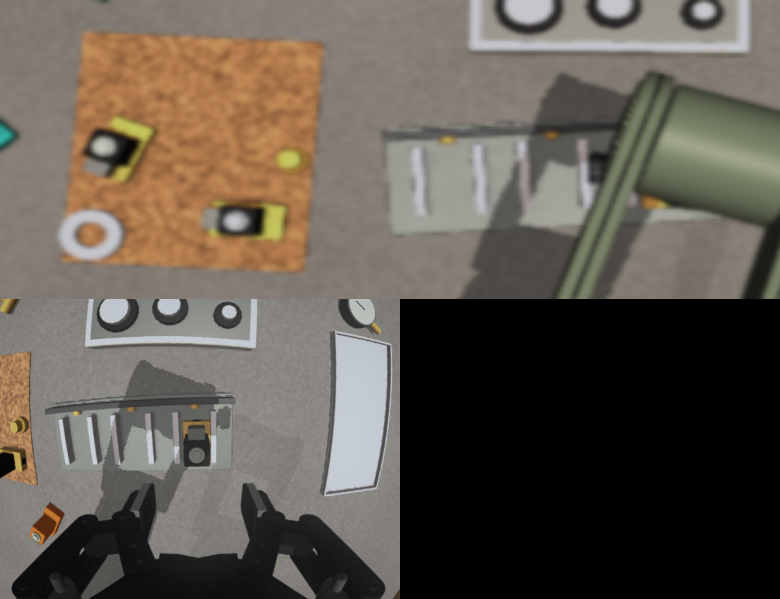

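Emit:
{"api": "play_rows", "payload": {"rows": [[0.046, 0.98, 0, 0, 0, 0, 40], [0.046, 0.98, 0, 0, 0, 0, 40], [0.046, 0.98, 0, 0, 0, 0, 40]]}}

```text
time_s: 10.28
ee_pos: [0.4781, 0.0911, 0.1745]
ee_rot: [-0.065, 2.195, -2.193]
contact_force: [-0.5, -1.0, -0.3]
width: 0.0719
```

Emit:
{"api": "play_rows", "payload": {"rows": [[0.046, 0.98, 0, 0, 0, -0.2, 40], [0.046, 0.98, 0, 0, 0, -0.4, 40], [0.046, 0.98, 0, 0, 0, -0.5, 40]]}}

```text
time_s: 10.65
ee_pos: [0.485, 0.2381, 0.1744]
ee_rot: [-0.346, -2.036, 2.037]
contact_force: [0.4, -0.3, -0.2]
width: 0.072
```

Emit:
{"api": "play_rows", "payload": {"rows": [[0.046, 0.98, 0, 0, 0, 0, 40], [0.046, 0.98, 0, 0, 0, 0, 40], [0.046, 0.98, 0, 0, 0, 0, 40], [0.046, 0.98, 0, 0, 0, 0, 40], [0.046, 0.98, 0, 0, 0, 0, 40]]}}

```text
time_s: 11.28
ee_pos: [0.4926, 0.3812, 0.1747]
ee_rot: [-0.347, -2.034, 2.039]
contact_force: [-0.1, 0.9, 0.6]
width: 0.0723
```

```bash
cat >> h.py <<'E'
def foot(im,minA=150):
    "brass regions: centre, minAreaRect"
    h=cv2.cvtColor(im,cv2.COLOR_BGR2HSV); m=cv2.inRange(h,(20,110,60),(36,255,255))
    n,l,st,c=cv2.connectedComponentsWithStats(m); return [(st[i],c[i]) for i in range(1,n) if st[i][4]>minA],m
E
python3 - <<'E'
from h import *
np.set_printoptions(precision=4,suppress=True)
s=r.read_state(); print(s['ee_pos'],head(s)); im=cap('wrist','w6'); cap('top','top3')
f,m=foot(im)
for a,c in f: print(a,c)
cv2.imwrite('pics/w6c.png',cv2.resize(im[100:400,170:470],None,fx=2,fy=2,interpolation=cv2.INTER_CUBIC))
E
```

```text
[0.4926 0.3812 0.1747] -19.433355191091486
[466 170  20  23 356] [475.5478 181.2893]
[   0  188   40   61 1323] [ 13.0461 218.545 ]
[461 233  22  21 228] [473.5921 241.057 ]
[143 437  21  18 184] [153.2772 445.7554]
```

View pics/w6c.png

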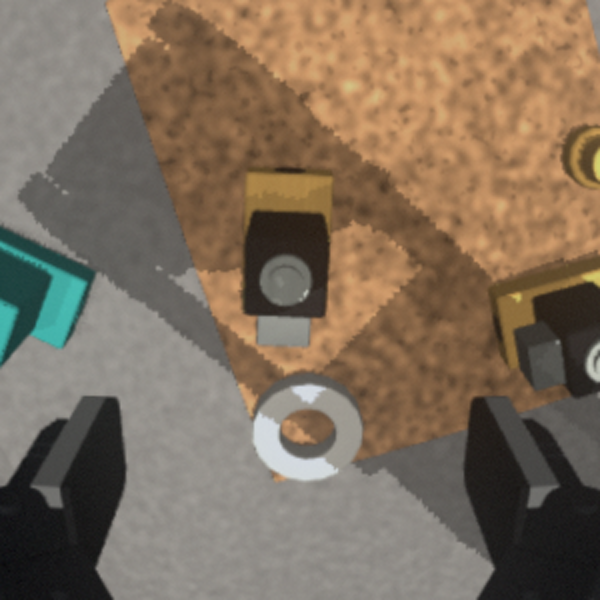

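```bash
python3 - <<'E'
from h import *
np.set_printoptions(precision=4,suppress=True)
s=r.read_state(); print(s['ee_pos'], wat((313,238),.073,s), wat((314,187),.003,s))
h=np.radians(-19.5); print(wat((314.5,187),.021,s)-.03*np.array([np.cos(h),np.sin(h),0]))
im=cv2.imread('pics/w4.png');hs=cv2.cvtColor(im,cv2.COLOR_BGR2HSV);print(hs[242:262:3,312],hs[233:240:2,320])
E
```

```text
[0.4931 0.3809 0.1756] [0.4962 0.3822 0.073 ] [0.5191 0.3738 0.003 ]
[0.4933 0.3824 0.021 ]
[[ 18 141 161]
 [ 19 140 153]
 [ 18 142 153]
 [ 19 142 151]
 [ 18 135 142]
 [ 30  14  56]
 [ 38  18  57]] [[ 20  42  36]
 [ 18  32  40]
 [ 16  78  49]
 [ 18 130 108]]
```

Emit:
{"api": "play_rows", "payload": {"rows": [[0.012, 0.006, -0.4, 0, 0, 0, 40], [0.012, 0.006, -0.8, 0, 0, 0, 40], [0.012, 0.006, -0.94, 0, 0, 0, 40], [0.012, 0.006, -0.94, 0, 0, 0, 40], [0.012, 0.006, -0.94, 0, 0, 0, 160], [0.012, 0.006, -0.94, 0, 0, 0, 255], [0.012, 0.006, -0.94, 0, 0, 0, 255], [0.012, 0.006, -0.94, 0, 0, 0, 255]]}}

```text
time_s: 12.38
ee_pos: [0.4968, 0.3842, 0.0381]
ee_rot: [-0.353, -2.042, 2.036]
contact_force: [-0.5, -2.2, 6.2]
width: 0.029
```

Emit:
{"api": "play_rows", "payload": {"rows": [[0, 0, 0.1, 0, 0, 0, 255], [0, 0, 0.5, 0, 0, 0, 255], [0, 0, 0.93, 0, 0, 0, 255], [0, 0, 0.93, 0, 0, 0, 255]]}}

```text
time_s: 12.88
ee_pos: [0.4991, 0.3859, 0.1832]
ee_rot: [-0.361, -2.053, 2.032]
contact_force: [1.4, 0.8, -1.8]
width: 0.0293
```

Emit:
{"api": "play_rows", "payload": {"rows": [[-0.062, -0.4, 0, 0, 0, 0, 255], [-0.062, -0.79, 0, 0, 0, 0, 255], [-0.062, -0.79, 0, 0, 0, 0, 255]]}}

```text
time_s: 13.25
ee_pos: [0.4839, 0.2609, 0.173]
ee_rot: [-0.349, -2.03, 2.037]
contact_force: [-0.7, 0.3, -2.4]
width: 0.029
```

Emit:
{"api": "play_rows", "payload": {"rows": [[-0.062, -0.4, 0, 0, 0, 0.2, 255], [-0.062, -0.79, 0, 0, 0, 0.4, 255], [-0.062, -0.79, 0, 0, 0, 0.51, 255]]}}

```text
time_s: 13.62
ee_pos: [0.4756, 0.1435, 0.1738]
ee_rot: [-0.068, 2.191, -2.193]
contact_force: [0.8, 0.9, -2.5]
width: 0.0292
```

Emit:
{"api": "play_rows", "payload": {"rows": [[-0.062, -0.4, 0, 0, 0, 0, 255], [-0.062, -0.79, 0, 0, 0, 0, 255], [-0.062, -0.79, 0, 0, 0, 0, 255], [-0.062, -0.79, -0.3, 0, 0, 0, 255], [-0.062, -0.79, -0.6, 0, 0, 0, 255], [-0.062, -0.79, -0.6, 0, 0, 0, 255], [-0.062, -0.79, -0.6, 0, 0, 0, 255]]}}

```text
time_s: 14.5
ee_pos: [0.4681, 0.0286, 0.0858]
ee_rot: [-0.067, 2.189, -2.189]
contact_force: [0.9, 0.0, -1.4]
width: 0.0287
```

```bash
python3 - <<'E'
from h import *
s=r.read_state(); print(s['ee_pos'],head(s),s['contact_force'],s['width']); im=cap('wrist','w7')
cv2.imwrite('pics/w7c.png',cv2.resize(im[180:330,200:420],None,fx=3.6,fy=3.6,interpolation=cv2.INTER_CUBIC))
E
```

```text
[0.46811908 0.02855149 0.08579613] 3.6046130920266974 [ 8.93032871e-01  6.59753547e-04 -1.38990090e+00] 0.028715386907348234
```

View pics/w7c.png

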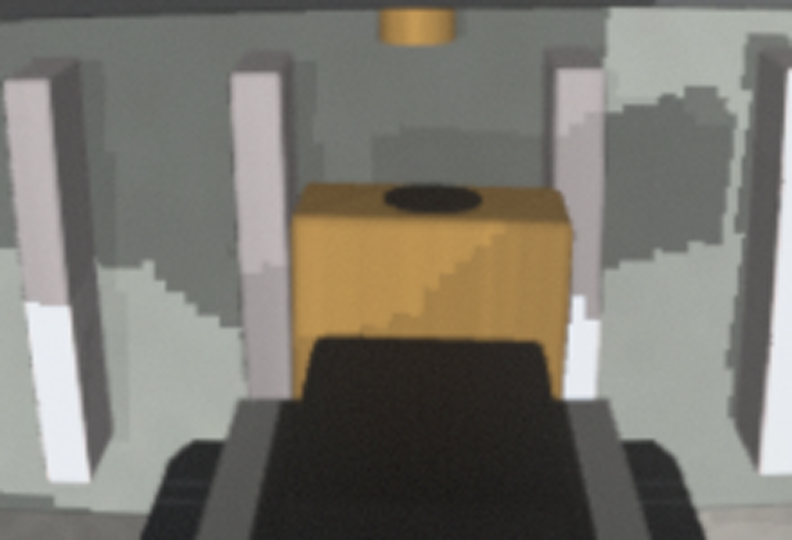

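Emit:
{"api": "play_rows", "payload": {"rows": [[-0.01, 0.0035, 0, 0, 0, 0.058, 255], [-0.01, 0.0035, 0, 0, 0, 0.058, 255], [-0.01, 0.0035, 0, 0, 0, 0.058, 255], [-0.01, 0.0035, -0.1, 0, 0, 0.058, 255], [-0.01, 0.0035, -0.15, 0, 0, 0.058, 255], [-0.01, 0.0035, -0.19, 0, 0, 0.058, 255], [-0.01, 0.0035, -0.19, 0, 0, 0.058, 255]]}}

```text
time_s: 15.42
ee_pos: [0.4648, 0.0284, 0.0553]
ee_rot: [-0.119, 2.168, -2.167]
contact_force: [-0.0, 0.8, -2.6]
width: 0.0293
```

Emit:
{"api": "play_rows", "payload": {"rows": [[0, 0, -0.03, 0, 0, 0, 255], [0, 0, -0.055, 0, 0, 0, 255], [0, 0, -0.055, 0, 0, 0, 255]]}}

```text
time_s: 15.8
ee_pos: [0.4653, 0.0284, 0.0477]
ee_rot: [-0.117, 2.167, -2.166]
contact_force: [-0.4, -0.4, -2.0]
width: 0.0294
```

Emit:
{"api": "play_rows", "payload": {"rows": [[0, 0, -0.01, 0, 0, 0, 255], [0, 0, -0.01, 0, 0, 0, 255]]}}

```text
time_s: 16.05
ee_pos: [0.4658, 0.0283, 0.0472]
ee_rot: [-0.116, 2.166, -2.166]
contact_force: [-2.1, -0.6, 4.0]
width: 0.0287
```

Emit:
{"api": "play_rows", "payload": {"rows": [[0, 0, 0, 0, 0, 0, 80], [0, 0, 0, 0, 0, 0, 80], [0, 0, 0, 0, 0, 0, 80], [0, 0, 0.3, 0, 0, 0, 80], [0, 0, 0.7, 0, 0, 0, 80], [0, 0, 0.9, 0, 0, 0, 80]]}}

```text
time_s: 16.8
ee_pos: [0.4675, 0.0281, 0.1851]
ee_rot: [-0.11, 2.162, -2.165]
contact_force: [0.8, 0.5, 0.4]
width: 0.0584
```

Emit:
{"api": "play_rows", "payload": {"rows": [[-0.14, 0.2, 0, 0, 0, 0.22, 40], [-0.14, 0.4, 0, 0, 0, 0.44, 40], [-0.14, 0.6, 0, 0, 0, 0.66, 40], [-0.14, 0.83, 0, 0, 0, 0.9, 40]]}}

```text
time_s: 17.3
ee_pos: [0.4446, 0.1536, 0.1816]
ee_rot: [-0.754, 1.738, -1.738]
contact_force: [0.4, -0.3, -0.3]
width: 0.0716
```

Emit:
{"api": "play_rows", "payload": {"rows": [[-0.14, 0.2, 0, 0, 0, 0.22, 40], [-0.14, 0.4, 0, 0, 0, 0.44, 40], [-0.14, 0.6, 0, 0, 0, 0.66, 40], [-0.14, 0.83, 0, 0, 0, 0.9, 40], [-0.14, 0.83, 0, 0, 0, 0.9, 40], [-0.14, 0.83, 0, 0, 0, 0.9, 40]]}}

```text
time_s: 18.05
ee_pos: [0.4233, 0.2769, 0.1812]
ee_rot: [-1.185, 1.247, -1.248]
contact_force: [0.2, -0.9, -0.0]
width: 0.0718
```

```bash
python3 - <<'E'
from h import *
s=r.read_state(); print(s['ee_pos'],head(s),s['contact_force'],s['width']); im=cap('wrist','w8');t=cap('top','top4')
c=np.hstack([cv2.resize(im,(480,360)),cv2.resize(t[230:320,255:335],(320,360))])
cv2.imwrite('pics/m8.png',c)
E
```

```text
[0.42333661 0.27685958 0.18119312] 87.02831834149849 [ 0.178928   -0.94953163 -0.04897189] 0.07180047406622811
```

View pics/m8.png

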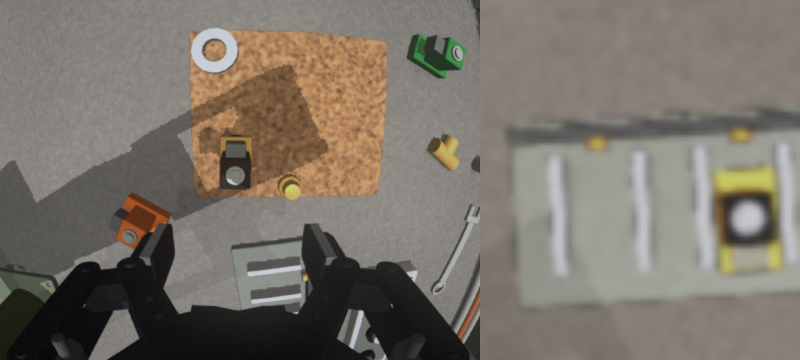

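```bash
python3 - <<'E'
from h import *
np.set_printoptions(precision=4,suppress=True)
s=r.read_state(); im=cv2.imread('pics/w8.png')
print(wat((313.5,233.5),.073,s), 'red',wat((387,249),.02,s))
g=cv2.cvtColor(im,cv2.COLOR_BGR2GRAY)[210:260,285:345]; c=cv2.HoughCircles(cv2.resize(g,None,fx=4,fy=4),cv2.HOUGH_GRADIENT,1,50,param1=80,param2=20,minRadius=30,maxRadius=75);print(c/4+np.array([285,210,0]) if c is not None else None)
hs=cv2.cvtColor(im,cv2.COLOR_BGR2HSV); m=cv2.inRange(hs,(16,100,50),(36,255,255))[170:225,290:340]
for y in range(5,50,4):
    x=np.where(m[y])[0]; print(y+170, (x.min()+290,x.max()+290,len(x)) if len(x) else None)
E
```

```text
[0.4225 0.2783 0.073 ] red [0.4844 0.2457 0.02  ]
[[[313.125 234.125  12.225]]]
175 None
179 (np.int64(297), np.int64(307), 4)
183 (np.int64(293), np.int64(336), 44)
187 (np.int64(293), np.int64(336), 44)
191 (np.int64(293), np.int64(336), 18)
195 (np.int64(293), np.int64(336), 17)
199 (np.int64(292), np.int64(336), 18)
203 (np.int64(292), np.int64(336), 11)
207 (np.int64(293), np.int64(335), 7)
211 (np.int64(293), np.int64(335), 5)
215 (np.int64(335), np.int64(336), 2)
219 (np.int64(334), np.int64(335), 2)
```

Emit:
{"api": "play_rows", "payload": {"rows": [[-0.005, 0.008, -0.4, 0, 0, 0, 70], [-0.005, 0.008, -0.8, 0, 0, 0, 70], [-0.005, 0.008, -0.97, 0, 0, 0, 70], [-0.005, 0.008, -0.97, 0, 0, 0, 70], [-0.005, 0.008, -0.97, 0, 0, 0, 160], [-0.005, 0.008, -0.97, 0, 0, 0, 255], [-0.005, 0.008, -0.97, 0, 0, 0, 255], [-0.005, 0.008, -0.97, 0, 0, 0, 255]]}}

```text
time_s: 19.15
ee_pos: [0.424, 0.2791, 0.038]
ee_rot: [-1.182, 1.245, -1.247]
contact_force: [-1.9, -1.4, 7.3]
width: 0.0294
```

Emit:
{"api": "play_rows", "payload": {"rows": [[0, 0, 0.1, 0, 0, 0, 255], [0, 0, 0.5, 0, 0, 0, 255], [0, 0, 0.93, 0, 0, 0, 255], [0, 0, 0.93, 0, 0, 0, 255]]}}

```text
time_s: 19.65
ee_pos: [0.4275, 0.2806, 0.1829]
ee_rot: [-1.17, 1.239, -1.248]
contact_force: [0.8, -0.4, -2.1]
width: 0.029
```

Emit:
{"api": "play_rows", "payload": {"rows": [[0.132, -0.14, 0, 0, 0, -0.22, 255], [0.132, -0.28, 0, 0, 0, -0.44, 255], [0.132, -0.42, 0, 0, 0, -0.66, 255], [0.132, -0.55, 0, 0, 0, -0.917, 255], [0.132, -0.55, 0, 0, 0, -0.917, 255]]}}

```text
time_s: 20.27
ee_pos: [0.4415, 0.1949, 0.1743]
ee_rot: [-0.742, 1.752, -1.752]
contact_force: [-0.8, 0.6, -2.2]
width: 0.0295
```

Emit:
{"api": "play_rows", "payload": {"rows": [[0.132, -0.14, 0, 0, 0, -0.22, 255], [0.132, -0.28, 0, 0, 0, -0.44, 255], [0.132, -0.42, 0, 0, 0, -0.66, 255], [0.132, -0.55, 0, 0, 0, -0.917, 255], [0.132, -0.55, 0, 0, 0, -0.917, 255], [0.132, -0.55, -0.3, 0, 0, -0.917, 255], [0.132, -0.55, -0.6, 0, 0, -0.917, 255], [0.132, -0.55, -0.6, 0, 0, -0.917, 255], [0.132, -0.55, -0.6, 0, 0, -0.917, 255]]}}

```text
time_s: 21.4
ee_pos: [0.4635, 0.1143, 0.0866]
ee_rot: [-0.087, 2.179, -2.178]
contact_force: [0.9, -0.7, -1.6]
width: 0.0291
```

```bash
cat >> h.py <<'E'
def feet_rows(im):
    hs=cv2.cvtColor(im,cv2.COLOR_BGR2HSV); m=cv2.inRange(hs,(16,90,60),(36,255,255))[215:300,260:375]
    n,l,st,c=cv2.connectedComponentsWithStats(m); k=1+np.argmax(st[1:,4]); m=(l==k)
    out=[]
    for x in range(115):
        y=np.where(m[:,x])[0]
        if len(y): out.append((x+260,y.min()+215))
    o=np.array(out); print('foot x',o[:,0].min(),o[:,0].max()); mid=o[10:-10]; print('top edge slope deg',np.degrees(np.arctan(np.polyfit(mid[:,0],mid[:,1],1)[0])),'y',np.median(mid[:,1]))
    for y in range(0,60,6):
        x=np.where(m[y])[0]
        if len(x): print(y+215,x.min()+260,x.max()+260)
E
python3 - <<'E'
from h import *
s=r.read_state(); print(s['ee_pos'],head(s),s['contact_force'],s['width']); im=cap('wrist','w9'); feet_rows(im)
cv2.imwrite('pics/w9c.png',cv2.resize(im[180:330,200:420],None,fx=3.6,fy=3.6,interpolation=cv2.INTER_CUBIC))
E
```

```text
[0.46347674 0.11426005 0.08664604] 4.6834834108509815 [ 0.90060386 -0.69942141 -1.61021769] 0.02914973803409833
foot x 276 353
top edge slope deg -0.18505755110851485 y 226.0
227 279 349
233 277 352
239 276 353
245 276 353
251 276 353
257 276 353
263 276 353
269 276 352
```

View pics/w9c.png

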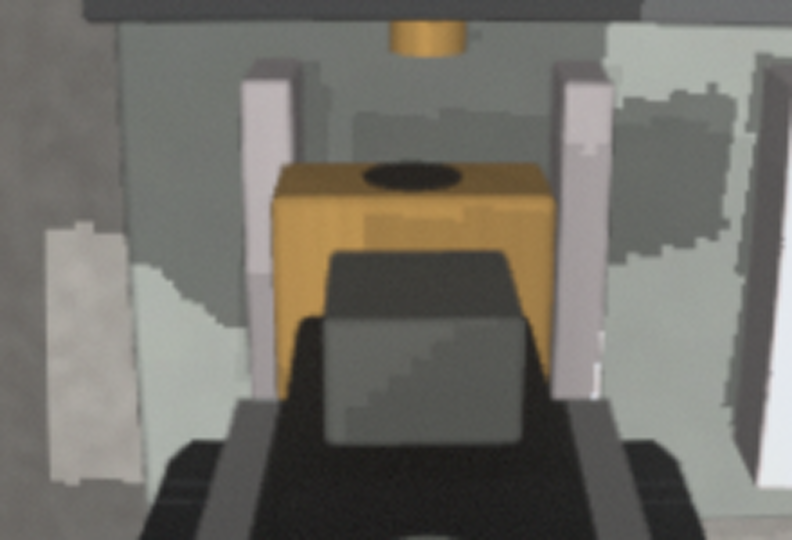

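Emit:
{"api": "play_rows", "payload": {"rows": [[-0.033, -0.015, 0, 0, 0, -0.007, 255], [-0.033, -0.015, 0, 0, 0, -0.007, 255], [-0.033, -0.015, 0, 0, 0, -0.007, 255], [-0.033, -0.015, -0.1, 0, 0, -0.007, 255], [-0.033, -0.015, -0.15, 0, 0, -0.007, 255], [-0.033, -0.015, -0.19, 0, 0, -0.007, 255], [-0.033, -0.015, -0.19, 0, 0, -0.007, 255]]}}

```text
time_s: 22.32
ee_pos: [0.4567, 0.1112, 0.056]
ee_rot: [-0.083, 2.185, -2.185]
contact_force: [0.2, 0.2, -1.9]
width: 0.0291
```

Emit:
{"api": "play_rows", "payload": {"rows": [[0, 0, -0.03, 0, 0, 0, 255], [0, 0, -0.055, 0, 0, 0, 255], [0, 0, -0.06, 0, 0, 0, 255], [0, 0, -0.064, 0, 0, 0, 255]]}}

```text
time_s: 22.82
ee_pos: [0.4575, 0.1113, 0.0474]
ee_rot: [-0.081, 2.184, -2.183]
contact_force: [0.1, 0.4, -2.2]
width: 0.0293
```

Emit:
{"api": "play_rows", "payload": {"rows": [[0, 0, -0.01, 0, 0, 0, 255], [0, 0, -0.01, 0, 0, 0, 80], [0, 0, -0.01, 0, 0, 0, 80], [0, 0, 0, 0, 0, 0, 80], [0, 0, 0.3, 0, 0, 0, 80], [0, 0, 0.7, 0, 0, 0, 80], [0, -0.3, 0.95, 0, 0, 0, 80], [0, -0.5, 0.95, 0, 0, 0, 160], [0, -0.5, 0.95, 0, 0, 0, 160]]}}

```text
time_s: 23.95
ee_pos: [0.4579, 0.0349, 0.1907]
ee_rot: [-0.076, 2.184, -2.185]
contact_force: [1.2, 0.5, 0.2]
width: 0.0324
```

```bash
python3 - <<'E'
from h import *
s=r.read_state(); print(s['ee_pos'],head(s),s['contact_force'],s['width']); im=cap('wrist','w10');t=cap('scene','scene5')
c=np.hstack([cv2.resize(im,(480,360)),cv2.resize(t[190:310,210:370],(320,240)).repeat(1,0)[:240].copy() if 0 else cv2.copyMakeBorder(cv2.resize(t[190:310,210:370],(320,240)),0,120,0,0,cv2.BORDER_CONSTANT)])
cv2.imwrite('pics/m10.png',c)
E
```

```text
[0.45790189 0.03487109 0.19069026] 4.06584759871683 [1.21459174 0.45669715 0.16240768] 0.03240266336557402
```

View pics/m10.png

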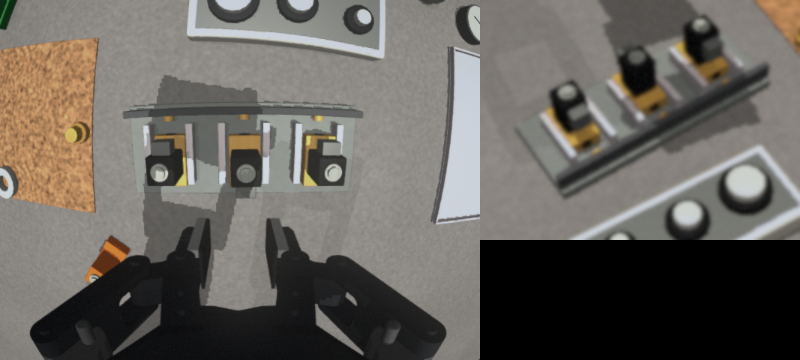

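All three valves stand in the slots. Next, the keys: cross-check their positions with wrist pictures.

```bash
python3 - <<'E'
from h import *
np.set_printoptions(precision=4,suppress=True)
s=r.read_state()
for n in ['key_big_top','key_mid_top','key_small_top']:
    for d in r.spot_in(n,'wrist')[:2]:
        px=np.array(d['centre'])*[640,480]; print(n,px,wat(px,.052,s),round(d['confidence'],2))
im=cv2.imread('pics/w10.png')[0:70,270:520]; hs=cv2.cvtColor(im,cv2.COLOR_BGR2HSV)
n,l,st,c=cv2.connectedComponentsWithStats(cv2.inRange(hs,(0,0,150),(180,40,255)))
for i in range(1,n):
    if st[i][4]>150: print(st[i],c[i]+[270,0],wat(c[i]+[270,0],.052,s))
E
```

```text
key_big_top [310.592   8.112] [0.627 0.053 0.052] 0.81
key_mid_top [401.024   6.   ] [ 0.6369 -0.0148  0.052 ] 0.68
key_small_top [479.488  22.416] [ 0.6364 -0.0799  0.052 ] 0.91
key_small_top [ 67.2   155.424] [0.5086 0.26   0.052 ] 0.58
[ 18   0  47  14 481] [310.5884   5.2973] [0.6293 0.0532 0.052 ]
[114   0  34  14 370] [401.573    5.4676] [ 0.6374 -0.0152  0.052 ]
[   0    0  246   70 4983] [381.3151  42.8455] [ 0.6041 -0.0015  0.052 ]
[206  12  19  20 285] [485.1474  21.6316] [ 0.6383 -0.085   0.052 ]
```

Emit:
{"api": "play_rows", "payload": {"rows": [[0.3, 0.057, 0, 0, 0, 0, 255], [0.607, 0.057, 0, 0, 0, 0, 255], [0.607, 0.057, 0, 0, 0, 0, 255]]}}

```text
time_s: 24.58
ee_pos: [0.5505, 0.0457, 0.1888]
ee_rot: [-0.083, 2.183, -2.183]
contact_force: [-1.2, 0.3, 0.3]
width: 0.0
```

Emit:
{"api": "play_rows", "payload": {"rows": [[0.3, 0.057, 0, 0, 0, 0, 255], [0.607, 0.057, 0, 0, 0, 0, 255], [0.607, 0.057, -0.3, 0, 0, 0, 255], [0.607, 0.057, -0.6, 0, 0, 0, 255], [0.607, 0.057, -0.8, 0, 0, 0, 255], [0.607, 0.057, -0.8, 0, 0, 0, 255]]}}

```text
time_s: 25.32
ee_pos: [0.6353, 0.0543, 0.066]
ee_rot: [-0.092, 2.189, -2.187]
contact_force: [0.3, 0.1, 0.0]
width: 0.0003
```

Emit:
{"api": "play_rows", "payload": {"rows": [[0.025, -0.01, 0, 0, 0, 0, 255], [0.025, -0.01, -0.08, 0, 0, 0, 255], [0.025, -0.01, -0.12, 0, 0, 0, 255], [0.025, -0.01, -0.14, 0, 0, 0, 255], [0.025, -0.01, -0.15, 0, 0, 0, 255], [0.025, -0.01, -0.15, 0, 0, 0, 255]]}}

```text
time_s: 26.08
ee_pos: [0.6435, 0.0518, 0.0479]
ee_rot: [-0.081, 2.183, -2.184]
contact_force: [-1.5, -1.0, 3.2]
width: 0.0004
```

Emit:
{"api": "play_rows", "payload": {"rows": [[0, 0, -0.015, 0, 0, 0, 255], [0, 0, -0.025, 0, 0, 0, 255], [0, 0, -0.025, 0, 0, 0, 255]]}}

```text
time_s: 26.45
ee_pos: [0.6436, 0.0519, 0.0459]
ee_rot: [-0.081, 2.183, -2.184]
contact_force: [-5.7, 0.4, 13.6]
width: -0.0001
```

Emit:
{"api": "play_rows", "payload": {"rows": [[0, 0, 0.2, 0, 0, 0, 255], [0, 0, 0.3, 0, 0, 0, 255], [0, -0.25, 0.3, 0, 0, 0, 255], [0, -0.453, 0.3, 0, 0, 0, 255], [0, -0.453, 0.3, 0, 0, 0, 255]]}}

```text
time_s: 27.08
ee_pos: [0.6431, -0.0181, 0.0881]
ee_rot: [-0.078, 2.185, -2.186]
contact_force: [0.1, -0.2, 0.1]
width: -0.0003
```

```bash
python3 - <<'E'
from h import *
np.set_printoptions(precision=3,suppress=True)
cap('scene','sc6');cap('top','top6');s=r.read_state();print(s['ee_pos'],s['contact_force'])
for n in ['scene','top']:
    for d in r.spot_in('valve0_c',n): 
        px=np.array(d['centre'])*[640,480]; print(n,px,at(n,px,.047),round(d['confidence'],2))
for q in [(.459,.112),(.4655,.028),(.4735,-.057)]: print(proj('scene',np.r_[q,.047]))
E
```

```text
[ 0.643 -0.016  0.088] [-0.051  0.174  0.054]
scene [484.096 230.4  ] [0.687 0.394 0.047] 0.91
scene [468.096 175.488] [0.537 0.489 0.047] 0.8
scene [284.096 222.48 ] [0.444 0.026 0.047] 0.5
top [118.208 257.088] [0.517 0.5   0.047] 0.68
top [161.792 195.6  ] [0.663 0.404 0.047] 0.56
top [287.104 273.216] [0.486 0.107 0.047] 0.37
[320.811 212.416]
[289.722 228.437]
[256.43  246.192]
```

```bash
cat >> h.py <<'E'
SL=[(.459,.112),(.4655,.028),(.4735,-.057)]
def slotcheck(im,ref,cam='scene'):
    for q in SL:
        u=np.round(proj(cam,np.r_[q,.05])).astype(int); w=(slice(u[1]-14,u[1]+15),slice(u[0]-12,u[0]+13))
        g=lambda i:cv2.cvtColor(i[w],cv2.COLOR_BGR2GRAY)
        big=cv2.cvtColor(im[u[1]-26:u[1]+27,u[0]-24:u[0]+25],cv2.COLOR_BGR2GRAY)
        m=cv2.matchTemplate(big,g(ref),cv2.TM_CCOEFF_NORMED); _,v,_,l=cv2.minMaxLoc(m); print(u,'same-place',round(float(m[12,12]),2),'best',round(v,2),np.array(l)-12)
E
python3 - <<'E'
from h import *
slotcheck(cv2.imread('pics/sc6.png'),cv2.imread('pics/scene5.png'))
t=cv2.imread('pics/top6.png'); s=cv2.imread('pics/sc6.png')
cv2.imwrite('pics/m6.png',np.hstack([cv2.resize(s[180:300,210:370],(400,300)),cv2.resize(t[225:315,255:375],(400,300))]))
E
```

```text
[321 212] same-place -0.08 best 0.36 [ 11 -12]
[290 228] same-place 0.65 best 0.65 [0 0]
[256 245] same-place 1.0 best 1.0 [0 0]
```

View pics/m6.png

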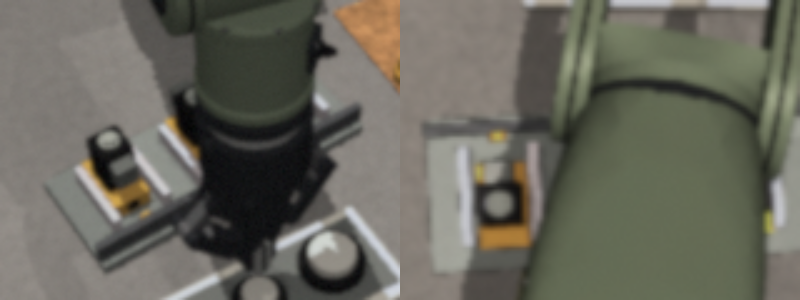

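Emit:
{"api": "play_rows", "payload": {"rows": [[0, 0, -0.15, 0, 0, 0, 255], [0, 0, -0.23, 0, 0, 0, 255], [0, 0, -0.27, 0, 0, 0, 255], [0, 0, -0.29, 0, 0, 0, 255], [0, 0, -0.3, 0, 0, 0, 255], [0, 0, -0.3, 0, 0, 0, 255]]}}

```text
time_s: 28.02
ee_pos: [0.6425, -0.015, 0.046]
ee_rot: [-0.084, 2.186, -2.183]
contact_force: [-8.4, 3.6, 12.4]
width: -0.0001
```

Emit:
{"api": "play_rows", "payload": {"rows": [[0, 0, 0.2, 0, 0, 0, 255], [0, 0, 0.3, 0, 0, 0, 255], [-0.035, -0.25, 0.3, 0, 0, 0, 255], [-0.035, -0.478, 0.3, 0, 0, 0, 255], [-0.035, -0.478, 0.3, 0, 0, 0, 255], [-0.035, -0.478, 0.3, 0, 0, 0, 255]]}}

```text
time_s: 28.78
ee_pos: [0.6381, -0.0875, 0.0885]
ee_rot: [-0.081, 2.184, -2.183]
contact_force: [0.7, 0.5, 0.5]
width: -0.0
```

```bash
python3 - <<'E'
from h import *
np.set_printoptions(precision=4,suppress=True)
s=r.read_state();print(s['ee_pos'],s['contact_force'],head(s));im=cap('scene','sc7');t=cap('top','top7');w=cap('wrist','w7b')
print('scene');slotcheck(im,cv2.imread('pics/scene5.png'));print('top');slotcheck(t,cv2.imread('pics/top6.png'),'top');print('top vs 4');slotcheck(t,cv2.imread('pics/top4.png'),'top')
for n in ['key_small_top','key_mid_top']:
    for c,z in (('wrist',1),('scene',0)):
        for d in r.spot_in(n,c)[:2]:
            px=np.array(d['centre'])*[640,480]; print(n,c,px,wat(px,.052,s) if z else at(c,px,.052),round(d['confidence'],2))
E
```

```text
[ 0.6381 -0.0875  0.0885] [0.6599 0.5331 0.5436] 4.225107407333856
scene
[321 212] same-place 0.93 best 0.93 [0 0]
[290 228] same-place 0.4 best 0.53 [ -1 -10]
[256 245] same-place 0.47 best 0.48 [-1 -1]
top
[285 285] same-place 0.84 best 0.84 [0 0]
[321 283] same-place -0.37 best 0.21 [  4 -12]
[358 280] same-place 0.08 best 0.22 [-12 -12]
top vs 4
[285 285] same-place 0.44 best 0.48 [ 0 -5]
[321 283] same-place 0.77 best 0.77 [0 0]
[358 280] same-place -0.13 best 0.24 [-12 -12]
key_small_top wrist [317.376 271.488] [ 0.6423 -0.0883  0.052 ] 0.85
key_small_top scene [279.808 308.688] [ 0.6367 -0.0855  0.052 ] 0.62
key_small_top scene [312.32  237.792] [0.5175 0.0554 0.052 ] 0.36
key_mid_top wrist [190.4  247.68] [ 0.6501 -0.0205  0.052 ] 0.76
key_mid_top scene [315.008 296.496] [ 0.6473 -0.0144  0.052 ] 0.43
```

```bash
python3 - <<'E'
from h import *
a=cv2.cvtColor(cv2.imread('pics/sc7.png'),6).astype(int);b=cv2.cvtColor(cv2.imread('pics/scene5.png'),6).astype(int)
d=abs(a-b)[222:268:2,236:278:2]
for row in d: print(''.join('.' if v<14 else '#' for v in row))
E
```

```text
....#################
....#################
....#################
....#################
....#################
....######.##########
....##.####.#########
.....#.####..########
......###############
......##.####.#######
........####..#######
......#...###########
.........############
.......#.############
......#.#############
......###.....#######
......###..##########
......###############
......###############
......###############
.......######.#######
.......##############
.......##############
```

Emit:
{"api": "play_rows", "payload": {"rows": [[0, -0.4, 0.2, 0, 0, 0, 255], [0, -0.8, 0.2, 0, 0, 0, 255], [0, -1, 0.2, 0, 0, 0, 255]]}}

```text
time_s: 29.5
ee_pos: [0.6385, -0.241, 0.1199]
ee_rot: [-0.077, 2.181, -2.186]
contact_force: [0.9, -0.4, 0.2]
width: -0.0001
```

```bash
python3 - <<'E'
from h import *
im=cap('scene','sc8');t=cap('top','top8')
print('scene');slotcheck(im,cv2.imread('pics/scene5.png'));print('top');slotcheck(t,cv2.imread('pics/top6.png'),'top');print('top vs 4');slotcheck(t,cv2.imread('pics/top4.png'),'top')
E
```

```text
scene
[321 212] same-place 0.94 best 0.94 [0 0]
[290 228] same-place 0.93 best 0.93 [0 0]
[256 245] same-place 0.95 best 0.95 [0 0]
top
[285 285] same-place 0.81 best 0.81 [0 0]
[321 283] same-place -0.24 best 0.32 [-12 -11]
[358 280] same-place 0.32 best 0.32 [0 0]
top vs 4
[285 285] same-place 0.46 best 0.48 [ 0 -5]
[321 283] same-place 0.97 best 0.97 [0 0]
[358 280] same-place 0.91 best 0.91 [0 0]
```

All three still stand in their slots. Return and press the smallest key.

Emit:
{"api": "play_rows", "payload": {"rows": [[0, 0.4, -0.2, 0, 0, 0, 255], [0, 0.8, -0.2, 0, 0, 0, 255], [0, 1, -0.2, 0, 0, 0, 255], [0, 1, -0.2, 0, 0, 0, 255], [0, 1, -0.35, 0, 0, 0, 255], [0, 1, -0.43, 0, 0, 0, 255], [0, 1, -0.47, 0, 0, 0, 255], [0, 1, -0.49, 0, 0, 0, 255], [0, 1, -0.5, 0, 0, 0, 255], [0, 1, -0.5, 0, 0, 0, 255]]}}

```text
time_s: 30.85
ee_pos: [0.6374, -0.0879, 0.046]
ee_rot: [-0.083, 2.185, -2.184]
contact_force: [-7.2, 1.5, 12.4]
width: 0.0002
```

Emit:
{"api": "play_rows", "payload": {"rows": [[0, 0, 0.4, 0, 0, 0, 255], [0, 0, 0.8, 0, 0, 0, 255], [0, 0, 0.92, 0, 0, 0, 100], [-0.3, 0.1, 0.92, 0, 0, 0, 70], [-0.6, 0.195, 0.92, 0, 0, 0, 70], [-0.9, 0.195, 0.92, 0, 0, 0, 70]]}}

```text
time_s: 31.6
ee_pos: [0.5013, -0.0579, 0.1809]
ee_rot: [-0.083, 2.184, -2.183]
contact_force: [0.0, 0.2, 0.2]
width: 0.0618
```

Emit:
{"api": "play_rows", "payload": {"rows": [[-0.19, 0, 0, 0, 0, 0, 70], [-0.19, 0, 0, 0, 0, 0, 70], [-0.19, 0, 0, 0, 0, 0, 70], [-0.19, 0, 0, 0, 0, 0, 70]]}}

```text
time_s: 32.1
ee_pos: [0.4758, -0.0588, 0.1817]
ee_rot: [-0.08, 2.183, -2.183]
contact_force: [0.2, 0.3, -0.1]
width: 0.062
```

```bash
python3 - <<'E'
from h import *
np.set_printoptions(precision=4,suppress=True)
s=r.read_state(); print(s['ee_pos'],head(s),s['contact_force'],s['width']); im=cap('wrist','w11'); sc=cap('scene','sc9')
slotcheck(sc,cv2.imread('pics/scene5.png'))
for y0,x0 in [(200,120),(200,200),(200,280)]:
    g=cv2.cvtColor(im,6)[y0:y0+90,x0:x0+80]
    c=cv2.HoughCircles(cv2.resize(g,None,fx=4,fy=4),cv2.HOUGH_GRADIENT,1,400,param1=80,param2=20,minRadius=32,maxRadius=70)
    if c is not None:
        p=c[0,0,:2]/4+[x0,y0]; print(p,c[0,0,2]/4,wat(p,.082,s))
E
```

```text
[ 0.4758 -0.0588  0.1817] 4.253238643654212 [ 0.2453  0.2839 -0.0637] 0.06200952499776069
[321 212] same-place 0.93 best 0.93 [0 0]
[290 228] same-place 0.88 best 0.88 [0 0]
[256 245] same-place 0.93 best 0.93 [0 0]
[198.125 248.875] 12.675 [0.4648 0.0243 0.082 ]
[316.125 248.375] 12.675 [ 0.4716 -0.0595  0.082 ]
```

Emit:
{"api": "play_rows", "payload": {"rows": [[-0.02, 0, -0.4, 0, 0, 0, 70], [-0.02, 0, -0.75, 0, 0, 0, 70], [-0.02, 0, -0.9, 0, 0, 0, 70], [-0.02, 0, -0.9, 0, 0, 0, 70], [-0.02, 0, -0.9, 0, 0, 0, 160], [-0.02, 0, -0.9, 0, 0, 0, 255], [-0.02, 0, -0.9, 0, 0, 0, 255], [-0.02, 0, -0.9, 0, 0, 0, 255]]}}

```text
time_s: 33.2
ee_pos: [0.4734, -0.0587, 0.0484]
ee_rot: [-0.076, 2.181, -2.182]
contact_force: [-0.8, 1.6, 7.3]
width: 0.0288
```

Emit:
{"api": "play_rows", "payload": {"rows": [[0, 0, 0.15, 0, 0, 0, 255], [0, 0, 0.5, 0, 0, 0, 255], [0, 0, 0.9, 0, 0, 0, 255], [0, 0, 0.9, 0, 0, 0, 255]]}}

```text
time_s: 33.7
ee_pos: [0.4756, -0.06, 0.1872]
ee_rot: [-0.068, 2.173, -2.183]
contact_force: [1.3, 0.5, -4.6]
width: 0.0287
```

Emit:
{"api": "play_rows", "payload": {"rows": [[0.22, -0.45, 0, 0, 0, 0, 255], [0.437, -0.89, 0, 0, 0, 0, 255], [0.437, -0.89, 0, 0, 0, 0, 255]]}}

```text
time_s: 34.08
ee_pos: [0.5368, -0.1948, 0.1793]
ee_rot: [-0.081, 2.186, -2.186]
contact_force: [-0.4, 0.4, -3.6]
width: 0.0291
```

Emit:
{"api": "play_rows", "payload": {"rows": [[0.22, -0.45, 0, 0, 0, 0, 255], [0.437, -0.89, 0, 0, 0, 0, 255], [0.437, -0.89, 0, 0, 0, 0, 255], [0.437, -0.89, -0.4, 0, 0, 0, 255], [0.437, -0.89, -0.7, 0, 0, 0, 255], [0.437, -0.89, -0.7, 0, 0, 0, 255]]}}

```text
time_s: 34.83
ee_pos: [0.5965, -0.3215, 0.0676]
ee_rot: [-0.097, 2.202, -2.179]
contact_force: [-0.9, -0.3, -3.9]
width: 0.0293
```

Emit:
{"api": "play_rows", "payload": {"rows": [[0, 0, -0.1, 0, 0, 0, 255], [0, 0, -0.18, 0, 0, 0, 255], [0, 0, -0.22, 0, 0, 0, 255], [0, 0, -0.22, 0, 0, 0, 255], [0, 0, -0.22, 0, 0, 0, 255]]}}

```text
time_s: 35.45
ee_pos: [0.6032, -0.3258, 0.0445]
ee_rot: [-0.08, 2.182, -2.184]
contact_force: [0.0, -0.2, -3.6]
width: 0.0287
```

Emit:
{"api": "play_rows", "payload": {"rows": [[0, 0, -0.02, 0, 0, 0, 255], [0, 0, -0.035, 0, 0, 0, 255], [0, 0, -0.04, 0, 0, 0, 255]]}}

```text
time_s: 35.83
ee_pos: [0.6033, -0.3259, 0.0405]
ee_rot: [-0.08, 2.182, -2.184]
contact_force: [-4.2, 3.6, 10.4]
width: 0.0291
```

Emit:
{"api": "play_rows", "payload": {"rows": [[0, 0, 0, 0, 0, 0, 70], [0, 0, 0, 0, 0, 0, 70], [0, 0, 0, 0, 0, 0, 70], [0, 0, 0.3, 0, 0, 0, 70], [0, 0, 0.7, 0, 0, 0, 70], [0, 0, 0.95, 0, 0, 0, 70]]}}

```text
time_s: 36.58
ee_pos: [0.6039, -0.3264, 0.1838]
ee_rot: [-0.077, 2.179, -2.185]
contact_force: [0.1, -0.6, 0.2]
width: 0.0617
```

Emit:
{"api": "play_rows", "payload": {"rows": [[-0.305, 0.4, 0, 0, 0, 0, 70], [-0.305, 0.784, 0, 0, 0, 0, 70], [-0.305, 0.784, 0, 0, 0, 0, 70]]}}

```text
time_s: 36.95
ee_pos: [0.5558, -0.2041, 0.1798]
ee_rot: [-0.086, 2.184, -2.18]
contact_force: [-0.1, 0.1, -0.8]
width: 0.0623
```

Emit:
{"api": "play_rows", "payload": {"rows": [[-0.305, 0.4, 0, 0, 0, 0, 70], [-0.305, 0.784, 0, 0, 0, 0, 70], [-0.305, 0.784, 0, 0, 0, 0, 70]]}}

```text
time_s: 37.33
ee_pos: [0.5106, -0.0878, 0.18]
ee_rot: [-0.086, 2.182, -2.181]
contact_force: [0.2, 0.6, -0.5]
width: 0.062
```

Emit:
{"api": "play_rows", "payload": {"rows": [[-0.305, 0.4, 0, 0, 0, 0, 70], [-0.305, 0.784, 0, 0, 0, 0, 70], [-0.305, 0.784, 0, 0, 0, 0, 70], [-0.305, 0.784, 0, 0, 0, 0, 70]]}}

```text
time_s: 37.83
ee_pos: [0.4666, 0.0265, 0.1806]
ee_rot: [-0.08, 2.181, -2.184]
contact_force: [-0.6, -1.0, 0.8]
width: 0.0614
```

```bash
python3 - <<'E'
from h import *
np.set_printoptions(precision=4,suppress=True)
s=r.read_state(); print(s['ee_pos'],head(s),s['contact_force'],s['width']); im=cap('wrist','w12'); sc=cap('scene','sc10')
slotcheck(sc,cv2.imread('pics/scene5.png'))
for y0,x0 in [(200,160),(200,280)]:
    g=cv2.cvtColor(im,6)[y0:y0+90,x0:x0+80]
    c=cv2.HoughCircles(cv2.resize(g,None,fx=4,fy=4),cv2.HOUGH_GRADIENT,1,400,param1=80,param2=20,minRadius=32,maxRadius=70)
    if c is not None:
        p=c[0,0,:2]/4+[x0,y0]; print(p,c[0,0,2]/4,wat(p,.082,s))
for d in r.spot_in('valve0_c','scene'):
    px=np.array(d['centre'])*[640,480]; print(px,at('scene',px,.039),round(d['confidence'],2))
print(proj('scene',np.array([.603,-.326,.039])))
E
```

```text
[0.4666 0.0265 0.1806] 4.288891054465886 [-0.5814 -1.017   0.8345] 0.06143144510362913
[321 212] same-place 0.96 best 0.96 [0 0]
[290 228] same-place 0.98 best 0.98 [0 0]
[256 245] same-place 0.48 best 0.53 [-2 -2]
[197.375 244.375] 11.575 [0.4594 0.1095 0.082 ]
[314.375 246.625] 12.15 [0.4641 0.027  0.082 ]
[482.688 231.408] [0.6842 0.396  0.039 ] 0.77
[287.296 227.808] [0.4549 0.0272 0.039 ] 0.66
[465.472 173.712] [0.5231 0.4956 0.039 ] 0.59
[310.208 295.392] [ 0.6334 -0.0171  0.039 ] 0.17
[151.5367 358.2135]
```

Emit:
{"api": "play_rows", "payload": {"rows": [[-0.005, 0.007, -0.4, 0, 0, 0, 70], [-0.005, 0.007, -0.75, 0, 0, 0, 70], [-0.005, 0.007, -0.9, 0, 0, 0, 70], [-0.005, 0.007, -0.9, 0, 0, 0, 70], [-0.005, 0.007, -0.9, 0, 0, 0, 160], [-0.005, 0.007, -0.9, 0, 0, 0, 255], [-0.005, 0.007, -0.9, 0, 0, 0, 255], [-0.005, 0.007, -0.9, 0, 0, 0, 255]]}}

```text
time_s: 38.98
ee_pos: [0.4668, 0.0279, 0.047]
ee_rot: [-0.076, 2.18, -2.183]
contact_force: [-0.1, -1.3, 5.9]
width: 0.0293
```

Emit:
{"api": "play_rows", "payload": {"rows": [[0, 0, 0.15, 0, 0, 0, 255], [0, 0, 0.5, 0, 0, 0, 255], [0, 0, 0.9, 0, 0, 0, 255], [0, 0, 0.9, 0, 0, 0, 255]]}}

```text
time_s: 39.48
ee_pos: [0.4686, 0.028, 0.1855]
ee_rot: [-0.068, 2.176, -2.18]
contact_force: [0.4, -0.6, -2.8]
width: 0.029
```

Emit:
{"api": "play_rows", "payload": {"rows": [[0.118, -0.4, 0, 0, 0, 0, 255], [0.118, -0.803, 0, 0, 0, 0, 255], [0.118, -0.803, 0, 0, 0, 0, 255]]}}

```text
time_s: 39.85
ee_pos: [0.481, -0.0954, 0.1782]
ee_rot: [-0.078, 2.188, -2.188]
contact_force: [0.2, 1.1, -2.5]
width: 0.0294
```

Emit:
{"api": "play_rows", "payload": {"rows": [[0.118, -0.4, 0, 0, 0, 0, 255], [0.118, -0.803, 0, 0, 0, 0, 255], [0.118, -0.803, 0, 0, 0, 0, 255]]}}

```text
time_s: 40.22
ee_pos: [0.4991, -0.2151, 0.1783]
ee_rot: [-0.079, 2.188, -2.186]
contact_force: [-0.3, 0.7, -3.3]
width: 0.0288
```

Emit:
{"api": "play_rows", "payload": {"rows": [[0.118, -0.4, 0, 0, 0, 0, 255], [0.118, -0.803, 0, 0, 0, 0, 255], [0.118, -0.803, 0, 0, 0, 0, 255], [0.118, -0.803, 0, 0, 0, 0, 255], [0.118, -0.803, -0.4, 0, 0, 0, 255], [0.118, -0.803, -0.75, 0, 0, 0, 255], [0.118, -0.803, -0.85, 0, 0, 0, 255], [0.118, -0.803, -0.9, 0, 0, 0, 255], [0.118, -0.803, -0.9, 0, 0, 0, 255]]}}

```text
time_s: 41.35
ee_pos: [0.5191, -0.3334, 0.0469]
ee_rot: [-0.079, 2.18, -2.184]
contact_force: [0.1, 0.1, -2.6]
width: 0.0294
```

Emit:
{"api": "play_rows", "payload": {"rows": [[0, 0, -0.03, 0, 0, 0, 255], [0, 0, -0.045, 0, 0, 0, 255], [0, 0, -0.053, 0, 0, 0, 255]]}}

```text
time_s: 41.72
ee_pos: [0.5183, -0.3336, 0.0391]
ee_rot: [-0.08, 2.182, -2.184]
contact_force: [-3.3, 3.1, 9.7]
width: 0.0292
```

Emit:
{"api": "play_rows", "payload": {"rows": [[0, 0, 0, 0, 0, 0, 70], [0, 0, 0, 0, 0, 0, 70], [0, 0, 0, 0, 0, 0, 70], [0, 0, 0.3, 0, 0, 0, 70], [0, 0, 0.7, 0, 0, 0, 70], [0, 0, 0.95, 0, 0, 0, 70]]}}

```text
time_s: 42.48
ee_pos: [0.5188, -0.3339, 0.1831]
ee_rot: [-0.077, 2.179, -2.185]
contact_force: [0.7, -1.2, 0.8]
width: 0.0617
```

Emit:
{"api": "play_rows", "payload": {"rows": [[-0.131, 0.4, 0, 0, 0, 0, 70], [-0.131, 0.8, 0, 0, 0, 0, 70], [-0.131, 0.989, 0, 0, 0, 0, 70]]}}

```text
time_s: 42.85
ee_pos: [0.4974, -0.1819, 0.1796]
ee_rot: [-0.083, 2.184, -2.182]
contact_force: [0.9, 0.3, -1.2]
width: 0.0618
```

Emit:
{"api": "play_rows", "payload": {"rows": [[-0.131, 0.4, 0, 0, 0, 0, 70], [-0.131, 0.8, 0, 0, 0, 0, 70], [-0.131, 0.989, 0, 0, 0, 0, 70]]}}

```text
time_s: 43.22
ee_pos: [0.4777, -0.0336, 0.1797]
ee_rot: [-0.084, 2.183, -2.182]
contact_force: [0.4, -0.4, 0.8]
width: 0.0618
```

Emit:
{"api": "play_rows", "payload": {"rows": [[-0.131, 0.4, 0, 0, 0, 0, 70], [-0.131, 0.8, 0, 0, 0, 0, 70], [-0.131, 0.989, 0, 0, 0, 0, 70], [-0.131, 0.989, 0, 0, 0, 0, 70], [-0.131, 0.989, 0, 0, 0, 0, 70]]}}

```text
time_s: 43.85
ee_pos: [0.4588, 0.1115, 0.1796]
ee_rot: [-0.081, 2.183, -2.184]
contact_force: [0.0, 0.3, -0.6]
width: 0.0619
```

```bash
python3 - <<'E'
from h import *
np.set_printoptions(precision=4,suppress=True)
s=r.read_state(); print(s['ee_pos'],head(s),s['contact_force'],s['width']); im=cap('wrist','w13'); sc=cap('scene','sc11');cap('top','top11')
slotcheck(sc,cv2.imread('pics/scene5.png'))
for y0,x0 in [(200,280)]:
    g=cv2.cvtColor(im,6)[y0:y0+90,x0:x0+80]
    c=cv2.HoughCircles(cv2.resize(g,None,fx=4,fy=4),cv2.HOUGH_GRADIENT,1,400,param1=80,param2=20,minRadius=32,maxRadius=70)
    if c is not None:
        p=c[0,0,:2]/4+[x0,y0]; print(p,c[0,0,2]/4,wat(p,.082,s))
for n in ('scene','top'):
  for d in r.spot_in('valve0_c',n):
    px=np.array(d['centre'])*[640,480]; print(n,px,at(n,px,.039),round(d['confidence'],2))
E
```

```text
[0.4588 0.1115 0.1796] 4.251972084945189 [ 0.0238  0.2683 -0.6124] 0.06188331287477276
[321 212] same-place 0.93 best 0.94 [-1  0]
[290 228] same-place 0.31 best 0.38 [-4 -4]
[256 245] same-place 0.41 best 0.5 [-3 -4]
[317.875 242.875] 13.175 [0.4593 0.1099 0.082 ]
scene [466.624 174.576] [0.527  0.4958 0.039 ] 0.77
scene [485.184 232.992] [0.6904 0.3974 0.039 ] 0.69
scene [135.296 322.896] [ 0.5185 -0.3314  0.039 ] 0.65
top [160.192 190.896] [0.6757 0.4104 0.039 ] 0.98
top [473.92  264.384] [ 0.5144 -0.328   0.039 ] 0.84
top [117.504 258.912] [0.5136 0.5044 0.039 ] 0.7
```

Emit:
{"api": "play_rows", "payload": {"rows": [[0.013, -0.003, -0.4, 0, 0, 0, 70], [0.013, -0.003, -0.75, 0, 0, 0, 70], [0.013, -0.003, -0.89, 0, 0, 0, 70], [0.013, -0.003, -0.89, 0, 0, 0, 70], [0.013, -0.003, -0.89, 0, 0, 0, 160], [0.013, -0.003, -0.89, 0, 0, 0, 255], [0.013, -0.003, -0.89, 0, 0, 0, 255], [0.013, -0.003, -0.89, 0, 0, 0, 255]]}}

```text
time_s: 45.1
ee_pos: [0.4627, 0.1115, 0.048]
ee_rot: [-0.076, 2.181, -2.182]
contact_force: [0.8, -0.9, 6.0]
width: 0.0289
```

Emit:
{"api": "play_rows", "payload": {"rows": [[0, 0, 0.15, 0, 0, 0, 255], [0, 0, 0.5, 0, 0, 0, 255], [0, 0, 0.9, 0, 0, 0, 255], [0, 0, 0.9, 0, 0, 0, 255]]}}

```text
time_s: 45.6
ee_pos: [0.4649, 0.112, 0.1869]
ee_rot: [-0.067, 2.178, -2.177]
contact_force: [-0.0, -0.2, -2.2]
width: 0.0289
```

Emit:
{"api": "play_rows", "payload": {"rows": [[-0.06, -0.4, 0, 0, 0, 0, 255], [-0.06, -0.8, 0, 0, 0, 0, 255], [-0.06, -1, 0, 0, 0, 0, 255]]}}

```text
time_s: 45.98
ee_pos: [0.45, -0.0402, 0.1793]
ee_rot: [-0.083, 2.187, -2.185]
contact_force: [-0.0, -0.2, -2.5]
width: 0.0293
```

Emit:
{"api": "play_rows", "payload": {"rows": [[-0.06, -0.4, 0, 0, 0, 0, 255], [-0.06, -0.8, 0, 0, 0, 0, 255], [-0.06, -1, 0, 0, 0, 0, 255]]}}

```text
time_s: 46.35
ee_pos: [0.4412, -0.1904, 0.1793]
ee_rot: [-0.081, 2.188, -2.185]
contact_force: [0.1, 0.1, -2.2]
width: 0.0287
```

Emit:
{"api": "play_rows", "payload": {"rows": [[-0.06, -0.4, 0, 0, 0, 0, 255], [-0.06, -0.8, 0, 0, 0, 0, 255], [-0.06, -1, 0, 0, 0, 0, 255], [-0.06, -1, 0, 0, 0, 0, 255], [-0.06, -1, -0.4, 0, 0, 0, 255], [-0.06, -1, -0.75, 0, 0, 0, 255], [-0.06, -1, -0.85, 0, 0, 0, 255], [-0.06, -1, -0.9, 0, 0, 0, 255], [-0.06, -1, -0.9, 0, 0, 0, 255]]}}

```text
time_s: 47.48
ee_pos: [0.4348, -0.339, 0.0475]
ee_rot: [-0.08, 2.181, -2.184]
contact_force: [-0.3, -0.9, -2.6]
width: 0.0288
```

Lower to the floor, release, and retreat toward +y so the cameras can see the tray.

Emit:
{"api": "play_rows", "payload": {"rows": [[0, 0, -0.03, 0, 0, 0, 255], [0, 0, -0.045, 0, 0, 0, 255], [0, 0, -0.055, 0, 0, 0, 255], [0, 0, -0.055, 0, 0, 0, 255]]}}

```text
time_s: 47.98
ee_pos: [0.4344, -0.3392, 0.0401]
ee_rot: [-0.08, 2.182, -2.184]
contact_force: [-2.2, 1.4, 7.0]
width: 0.0292
```

Emit:
{"api": "play_rows", "payload": {"rows": [[0, 0, 0, 0, 0, 0, 70], [0, 0, 0, 0, 0, 0, 70], [0, 0, 0, 0, 0, 0, 70], [0, 0, 0.3, 0, 0, 0, 70], [0, 0, 0.7, 0, 0, 0, 70], [0, 0, 1, 0, 0, 0, 70]]}}

```text
time_s: 48.72
ee_pos: [0.4343, -0.3389, 0.1904]
ee_rot: [-0.079, 2.181, -2.185]
contact_force: [0.2, -1.3, -0.7]
width: 0.0616
```

Emit:
{"api": "play_rows", "payload": {"rows": [[0, 0.4, 0.1, 0, 0, 0, 70], [0, 0.8, 0.1, 0, 0, 0, 70], [0, 1, 0.1, 0, 0, 0, 70]]}}

```text
time_s: 49.1
ee_pos: [0.4333, -0.1859, 0.203]
ee_rot: [-0.082, 2.183, -2.182]
contact_force: [-0.8, -0.6, 0.3]
width: 0.0621
```

Emit:
{"api": "play_rows", "payload": {"rows": [[0, 0.4, 0, 0, 0, 0, 70], [0, 0.8, 0, 0, 0, 0, 70], [0, 1, 0, 0, 0, 0, 70], [0, 1, 0, 0, 0, 0, 70]]}}

```text
time_s: 49.6
ee_pos: [0.4334, -0.0366, 0.2028]
ee_rot: [-0.085, 2.182, -2.181]
contact_force: [-0.4, -0.3, -0.7]
width: 0.0621
```

```bash
python3 - <<'E'
from h import *
s=r.read_state();print(s['ee_pos'],s['contact_force'],s['time_s'])
t=cap('top','top12'); c=cap('scene','sc12')
cv2.imwrite('pics/fin.png',np.vstack([cv2.resize(c,(720,540))[:,:][150:440], cv2.resize(t,(720,540))[180:420]]))
E
```

```text
[ 0.43343958 -0.03663918  0.20281335] [-0.35390371 -0.32499131 -0.69656116] 49.6
```

View pics/fin.png

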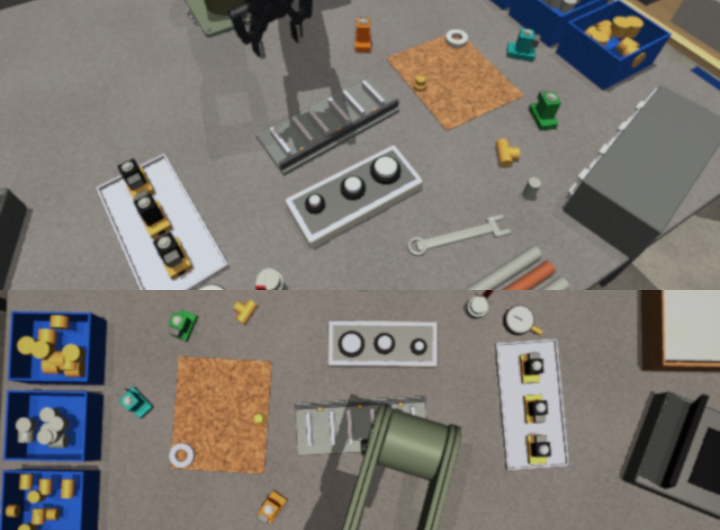

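Both pictures show all three valves upright in the tray. In this picture their nuts are at about (535,366), (540,407) and (541,449). The other goods have not moved.

```bash
python3 -c "
from station import r
print(r.hand_in())"
```

```text
the job is handed in; nothing more can be done
None
```

I tested all three solenoid valves and moved them to the pass tray, then handed the job in at about 50 s of the 210 s allowed.

- **Slots:** Each valve stood in its own slot and was released. A picture of all three together showed them upright between the jaws. The middle one sat about 3 mm toward the open end.
- **Failed first try:** When I first lowered the first valve, its foot came down on a jaw top and the tool force reached 95 N. That is under the 120 N wrist limit. I lifted it, realigned it and seated it without contact.
- **Keys:** I pressed the largest, then the middle, then the smallest. The tool stopped each time at 46 mm height with 12–14 N, which fits a fully pressed key, though I had no direct reading of key travel.
- **Checks between presses:** Before the middle key, two of the valves were clearly in view and the third was partly hidden by the arm. Before the smallest key I moved aside and confirmed all three, and did so again after the last press. None had come out.
- **Tray:** The last pictures show all three valves upright inside the tray. The reducer, tape, look-alikes and other goods in view look undisturbed, and the gripper was clear and touching nothing.

The detection network missed some valves now and then, so for those I relied on comparing pictures directly.

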